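Load the heating block from the carrier in reverse order

TASK

Move the four sample cups from the white sleeves of the carrier into the metal wells of the heating block, in reverse order: seen from the robot, the cup that starts furthest left in the carrier goes into the rightmost well, the next one into the well beside it, and so on until the rightmost cup stands in the leftmost well. Lower every cup gently until its collar sits flat on the rim of its well, without dropping or tipping any.

Things in the scene. Friction and masses are not known exactly. Their poses are not given: they have to be found in the camera images.
- cup_post: Loose steel cup, 0.18 kg. Origin: centre of its underside, z up. Tapered body, radius 12.5 mm at z = 0 to 19.5 at z = 36; collar 53 mm wide, z = 36 to 43; above it a dark grip: a slim upright round post 16 mm in diameter, from z = 43 to 90 mm. Grasp it there from above, fingers closing along its x, near z = 66. Fits every well. Starts seated in a carrier sleeve, turned up to 30 degrees from the carrier.
- cup_ball: Loose steel cup, 0.18 kg. Origin: centre of its underside, z up. Tapered body, radius 12.5 mm at z = 0 to 19.5 at z = 36; collar 53 mm wide, z = 36 to 43; above it a dark grip: a ball 30 mm in diameter centred at z = 66 mm, on a short neck. Grasp it there from above, fingers closing along its x, near z = 66. Fits every well. Starts seated in a carrier sleeve, turned up to 30 degrees from the carrier.
- cup_square: Loose steel cup, 0.18 kg. Origin: centre of its underside, z up. Tapered body, radius 12.5 mm at z = 0 to 19.5 at z = 36; collar 53 mm wide, z = 36 to 43; above it a dark grip: an upright square block 26 x 26 mm, sides along its x and y, from z = 43 to 82 mm. Grasp it there from above, fingers closing along its x, near z = 66. Fits every well. Starts seated in a carrier sleeve, turned up to 30 degrees from the carrier.
- cup_bar: Loose steel cup, 0.18 kg. Origin: centre of its underside, z up. Tapered body, radius 12.5 mm at z = 0 to 19.5 at z = 36; collar 53 mm wide, z = 36 to 43; above it a dark grip: an upright flat bar, 12 mm thick along its x and 42 mm wide along its y, from z = 51 to 83 mm. Grasp it there from above, fingers closing along its x, near z = 66. Fits every well. Starts seated in a carrier sleeve, turned up to 30 degrees from the carrier.
- sleeve_a: Fixed white tapered sleeve on the carrier, one of four alike, shuffled along the row. Rim 54 mm outside, height 40 mm; inner diameter 44 mm at the rim, 34 at the foot. Origin: centre of its foot, 12 mm above the bench; z up. cup_post starts in it, its origin 4 mm above the sleeve's, so it shows where that cup came from.
- sleeve_b: Fixed white tapered sleeve on the carrier, one of four alike, shuffled along the row. Rim 54 mm outside, height 40 mm; inner diameter 44 mm at the rim, 34 at the foot. Origin: centre of its foot, 12 mm above the bench; z up. cup_ball starts in it, its origin 4 mm above the sleeve's, so it shows where that cup came from.
- sleeve_c: Fixed white tapered sleeve on the carrier, one of four alike, shuffled along the row. Rim 54 mm outside, height 40 mm; inner diameter 44 mm at the rim, 34 at the foot. Origin: centre of its foot, 12 mm above the bench; z up. cup_square starts in it, its origin 4 mm above the sleeve's, so it shows where that cup came from.
- sleeve_d: Fixed white tapered sleeve on the carrier, one of four alike, shuffled along the row. Rim 54 mm outside, height 40 mm; inner diameter 44 mm at the rim, 34 at the foot. Origin: centre of its foot, 12 mm above the bench; z up. cup_bar starts in it, its origin 4 mm above the sleeve's, so it shows where that cup came from.
- carrier: Fixed grey plate 80 x 270 x 12 mm carrying the row of four white sleeves, at x = 0, y = -90, -30, 30, 90 mm. Origin: centre of its underside, on the bench. Its y points to the robot's left, turned up to 20 degrees. It stands at the robot's left or right, the heating block on the other side.
- block: Fixed heating block: white housing 90 x 280 x 30 mm with four empty metal tapered wells on it, at x = 0, y = -90, -30, 30, 90 mm. Origin: centre of its underside, on the bench; y to the robot's left, turned up to 20 degrees. Wells: 54 mm outside, rim at z = 70, 40 deep, inside 44 wide at the rim, 34 at the foot. A seated cup's origin is at z = 34; it has 2.5 mm of side play.

How it is judged:
At the end, for the whole second after the job is handed in: Counted from the right of the block, each cup is in the well of the number it had from the left of the carrier: within 6 mm of the well axis (block x and y), origin 30 to 38 mm above the block origin (collar on the rim), leaning under 0.08 rad, released and at rest (((y of sleeve_a in the frame of carrier between -0.11 and -0.07 m and y of cup_post in the frame of block between 0.084 and 0.096 m) or (y of sleeve_a in the frame of carrier between -0.05 and -0.01 m and y of cup_post in the frame of block between 0.024 and 0.036 m) or (y of sleeve_a in the frame of carrier between 0.01 and 0.05 m and y of cup_post in the frame of block between -0.036 and -0.024 m) or (y of sleeve_a in the frame of carrier between 0.07 and 0.11 m and y of cup_post in the frame of block between -0.096 and -0.084 m)) and x of cup_post in the frame of block between -0.006 and 0.006 m and z of cup_post in the frame of block between 0.03 and 0.038 m and angle between each of cup_post, cup_ball, cup_square, cup_bar's own z axis and vertical below 0.08 rad and linear speed of each of cup_post, cup_ball, cup_square, cup_bar below 0.02 m/s and angular speed of each of cup_post, cup_ball, cup_square, cup_bar below 0.3 rad/s and ((y of sleeve_b in the frame of carrier between -0.11 and -0.07 m and y of cup_ball in the frame of block between 0.084 and 0.096 m) or (y of sleeve_b in the frame of carrier between -0.05 and -0.01 m and y of cup_ball in the frame of block between 0.024 and 0.036 m) or (y of sleeve_b in the frame of carrier between 0.01 and 0.05 m and y of cup_ball in the frame of block between -0.036 and -0.024 m) or (y of sleeve_b in the frame of carrier between 0.07 and 0.11 m and y of cup_ball in the frame of block between -0.096 and -0.084 m)) and x of cup_ball in the frame of block between -0.006 and 0.006 m and z of cup_ball in the frame of block between 0.03 and 0.038 m and ((y of sleeve_c in the frame of carrier between -0.11 and -0.07 m and y of cup_square in the frame of block between 0.084 and 0.096 m) or (y of sleeve_c in the frame of carrier between -0.05 and -0.01 m and y of cup_square in the frame of block between 0.024 and 0.036 m) or (y of sleeve_c in the frame of carrier between 0.01 and 0.05 m and y of cup_square in the frame of block between -0.036 and -0.024 m) or (y of sleeve_c in the frame of carrier between 0.07 and 0.11 m and y of cup_square in the frame of block between -0.096 and -0.084 m)) and x of cup_square in the frame of block between -0.006 and 0.006 m and z of cup_square in the frame of block between 0.03 and 0.038 m and ((y of sleeve_d in the frame of carrier between -0.11 and -0.07 m and y of cup_bar in the frame of block between 0.084 and 0.096 m) or (y of sleeve_d in the frame of carrier between -0.05 and -0.01 m and y of cup_bar in the frame of block between 0.024 and 0.036 m) or (y of sleeve_d in the frame of carrier between 0.01 and 0.05 m and y of cup_bar in the frame of block between -0.036 and -0.024 m) or (y of sleeve_d in the frame of carrier between 0.07 and 0.11 m and y of cup_bar in the frame of block between -0.096 and -0.084 m)) and x of cup_bar in the frame of block between -0.006 and 0.006 m and z of cup_bar in the frame of block between 0.03 and 0.038 m); the robot touches nothing.
It fails at once if a cup is tipped over (leans more than 40 degrees) (angle between any of cup_post, cup_ball, cup_square, cup_bar's own z axis and vertical above 0.7 rad).
It fails at once if a cup is dropped (falls, out of the fingers, faster than 0.6 m/s) ((linear speed of cup_post above 0.6 m/s and contact force between cup_post and the fingers below 0.05 N) or (linear speed of cup_ball above 0.6 m/s and contact force between cup_ball and the fingers below 0.05 N) or (linear speed of cup_square above 0.6 m/s and contact force between cup_square and the fingers below 0.05 N) or (linear speed of cup_bar above 0.6 m/s and contact force between cup_bar and the fingers below 0.05 N)).
It also fails if it takes over 112 s, if anything falls off the work surface, if the arm or the gripper's body presses on something with over 40 N, if the wrist force passes 120 N, or if a joint passes its speed limit or range.

ROBOT

A 7-joint arm with a two-finger parallel gripper is mounted at the origin on the work surface. World frame = base frame: x ahead of the robot, y to its left, z up, the work surface at z = 0. Lengths are in m, angles in rad, forces in N, time in s.
With the tool pointing down it reaches from about 0.4 to 0.875 m from the base axis. Payload 19.3 kg.
Tool frame: the origin (TCP) lies on the centre line of the jaws, within the pads' length; the fingertips stand 8 mm ahead of it and the grasp point (between the pads) lies 11 mm behind it (bot.tip_extent is the distance from the TCP to the fingertips, in m); x points along the fingers, y is the direction in which the jaws open and shut, and the axes are right-handed (so a half turn about x gives the same grasp; the last joint's range is limited). The gripper opens to 85 mm and grips with 20 to 120 N. Pads are 22 mm wide; open, the fingers measure 114 mm over their backs; the gripper's body (76 mm by 85 mm) begins 54 mm behind the grasp point. The pads swing forward as they close: fully open they stand 13 mm farther back than shut.
Start: joints at [-1.387, 0.521, -0.036, 1.599, 0.021, 1.021, -0.113], TCP at [0.157, 0.605, 0.239] pointing down, gripper open.
Joint ranges: [-2.91, 2.91], [-0.3, 2.13], [-1.5, 1.42], [0.17, 2.43], [-1.26, 4.41], [0.16, 1.93], [-2.52, 2.52]. Speed limits (rad/s): [1.89, 1.89, 2.39, 2.39, 3.01, 3.01, 3.01].

INTERFACE

Orientations are given as [roll, pitch, yaw] about the fixed x, y, z axes, in that order (R = Rz(yaw) Ry(pitch) Rx(roll)).
In Python, from workcell import sensors, imaging, order, bot gives the robot as it stands.
- The arm moves only by the tool arm_command, never from a script. Its argument "commands" is a list of rows, each an object of numbers: "dx", "dy", "dz": the shift along the tool's x, y, z in cm; "twist": the turn about the tool's x in rad. A call has 1 to 12 rows; each row is the pose to reach, as a shift and turn from the pose measured when the call began, along the tool's axes at that moment; what a row does not reach only later rows make up. A row lasts 1/12 s, in which the tool goes at most 41.7 mm and 7.16 degrees, less where a joint would pass 70% of its speed; a pose out of reach is approached as far as the arm can. A call with a gripper value outside its range is refused whole. "grip" is the closure, from -1 (fully open) to 1 (shut), set as the call begins (left out, the last holds). The fingers move at their own pace and stop on an object; "squeeze" is the grip in N (left out, the last holds). Time passes only in rows, so rows that repeat a pose let the fingers close. It gives the time, the measured TCP pose, the force and the opening at its end, in the units of the state.
- sensors.observe(): the state, without advancing time (a new reading comes with each control period).
- imaging.grab_frame(name): name is "scene" or "top"; returns the picture (400x640x3 uint8, red, green, blue); there is no depth.
- imaging.camera_info(name): a dict with "fx", "fy", "cx", "cy" (pixels), "dist_coeffs" ([k1, k2, p1, p2, k3] as OpenCV has them; the pictures are not rectified), "origin" and "attitude" of the camera in the world. Camera axes: x right, y down, z forward; pixel columns grow to the right and rows downward; lengths in m; the calibration is good to about 2 mm. A picture is of the moment at which its call begins. camera_info takes no time and is no camera call.
- order.job_done(): hands the job in, once; it reports no verdict.
The state is a dict: "clock": time; "qpos": joint angles; "qd": joint speeds; "joint_efforts": joint torques, N m; "position": TCP position; "tool_rot": TCP orientation; "force": force on the tool from outside, world axes, zero at the start; "moment": the same for the moment, N m; "grip_width": finger opening in m.
Only numpy, scipy, OpenCV 4.12 (cv2) and the standard library are available. Lean on these libraries where they do the work, as an engineer would, in place of code of your own. Each camera call takes 0.05 s, during which the arm holds its last target.

## Working session

There is one attempt and no reset: what is moved stays moved. The work goes in short steps, Python scripts to look and compute and a tool call to move; the robot and the scene stay as the last step left them, time stands still between calls to the robot, and variables do not carry over. Pictures are saved under pics/ and viewed, and the job is handed in when it is done.

Besides the shell and the picture viewer there is one more tool, called after "Request:" as a command line: name --argument value ..., lists and objects as JSON in quotes. arm_command: Moves the arm, as the interface text tells. Its arguments: {"type":"object","properties":{"commands":{"type":"array"},"grip":{"type":"number"},"squeeze":{"type":"number"}},"required":["commands"]}

```bash
mkdir -p pics; ls; python3 - <<'E'
from workcell import sensors, imaging, order, bot
import cv2
print(sensors.observe())
for n in ("scene","top"):
    print(n,imaging.camera_info(n)); cv2.imwrite(f"pics/{n}0.png",imaging.grab_frame(n)[:,:,::-1])
print([a for a in dir(bot) if a[0]!='_'])
E
```

```text
pics
{'clock': 0.0, 'qpos': array([-1.38720261,  0.52199014, -0.03633145,  1.60000776,  0.0212106 ,
        1.02110424, -0.11275075]), 'qd': array([-1.35578286e-03, -3.90207136e-04,  2.08482345e-04, -8.50788872e-04,
       -1.83499623e-05,  7.45428556e-04,  2.10392171e-03]), 'joint_efforts': array([ 6.39834707e-04, -9.27098966e+01,  1.98011622e+00, -3.69930482e+01,
        1.78173662e-02,  8.23011564e-03, -2.74391931e-05]), 'position': array([0.15687674, 0.60464986, 0.23874065]), 'tool_rot': array([-1.49271017,  1.5696722 , -1.74645557]), 'force': array([ 0.36354185, -0.98214135,  0.38583667]), 'moment': array([ 0.030945  , -0.0133191 ,  0.00031351]), 'grip_width': 0.08571597503391287}
scene {'fx': 440.97080295175573, 'fy': 440.97080295175573, 'cx': 321.7944347519739, 'cy': 205.58634367029023, 'dist_coeffs': array([0.03318588, 0.        , 0.        , 0.        , 0.        ]), 'origin': array([ 1.15144733, -0.0830873 ,  0.57180386]), 'attitude': array([-2.26163928e+00, -2.17010474e-03,  1.47134803e+00])}
top {'fx': 417.5310813806057, 'fy': 417.5310813806057, 'cx': 326.76609948175906, 'cy': 192.33674407080957, 'dist_coeffs': array([-0.08147194,  0.        ,  0.        ,  0.        ,  0.        ]), 'origin': array([ 0.45080776, -0.01357947,  0.88437826]), 'attitude': array([-3.04592487,  0.00835593, -1.54608982])}
['IKError', 'tip_extent']
```

View pics/scene0.png

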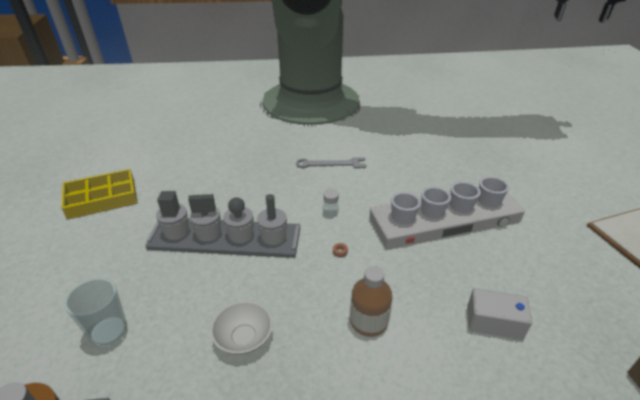

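View pics/top0.png

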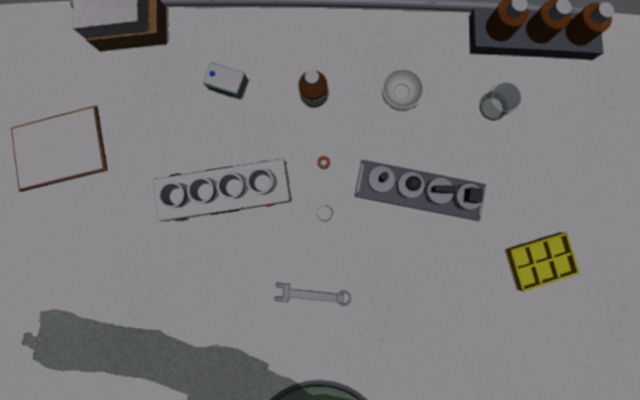

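```bash
cat > h.py <<'E'
import numpy as np, cv2
from scipy.spatial.transform import Rotation as Ro
from workcell import sensors, imaging
class Cam:
    def __init__(s,n):
        i=imaging.camera_info(n); s.K=np.array([[i['fx'],0,i['cx']],[0,i['fy'],i['cy']],[0,0,1.]]); s.d=np.array(i['dist_coeffs'])
        s.o=np.array(i['origin']); s.R=Ro.from_euler('xyz',i['attitude']).as_matrix()
    def ray(s,p):
        q=cv2.undistortPoints(np.array(p,float).reshape(-1,1,2),s.K,s.d)[:,0]
        r=np.c_[q,np.ones(len(q))]@s.R.T
        return r/np.linalg.norm(r,axis=1,keepdims=True)
    def plane(s,p,z):
        r=s.ray(p); return s.o+r*((z-s.o[2])/r[:,2])[:,None]
    def proj(s,X):
        X=np.array(X,float).reshape(-1,3)
        rv=cv2.Rodrigues(s.R.T)[0]; return cv2.projectPoints(X,rv,-s.R.T@s.o,s.K,s.d)[0][:,0]
def tri(c1,p1,c2,p2):
    a=c1.ray([p1])[0];b=c2.ray([p2])[0]
    A=np.c_[a,-b]; t=np.linalg.lstsq(A,c2.o-c1.o,rcond=None)[0]
    P=c1.o+a*t[0];Q=c2.o+b*t[1]
    return (P+Q)/2,np.linalg.norm(P-Q)
E
python3 - <<'E'
import cv2
t=cv2.imread('pics/top0.png');s=cv2.imread('pics/scene0.png')
def z(im,x0,y0,w,h,k,n): cv2.imwrite(n,cv2.resize(im[y0:y0+h,x0:x0+w],None,fx=k,fy=k,interpolation=cv2.INTER_CUBIC))
z(t,145,145,155,85,5,'pics/t_block.png');z(t,345,145,155,85,5,'pics/t_car.png')
z(s,360,165,170,85,4.7,'pics/s_block.png');z(s,140,180,170,80,4.7,'pics/s_car.png')
E
```

```text
(no output)
```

View pics/t_block.png

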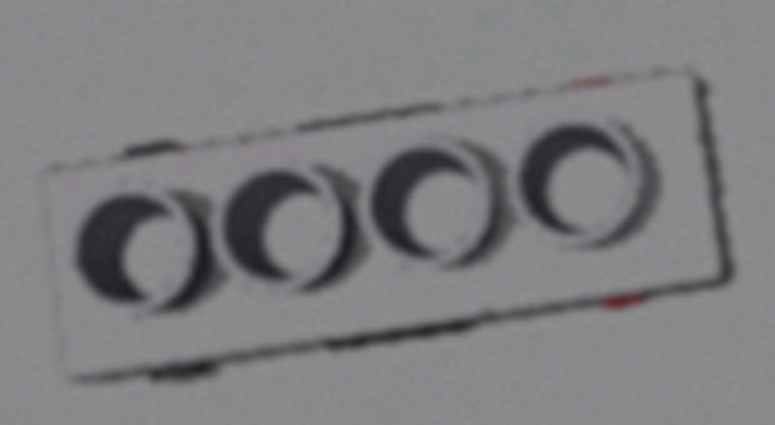

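View pics/t_car.png

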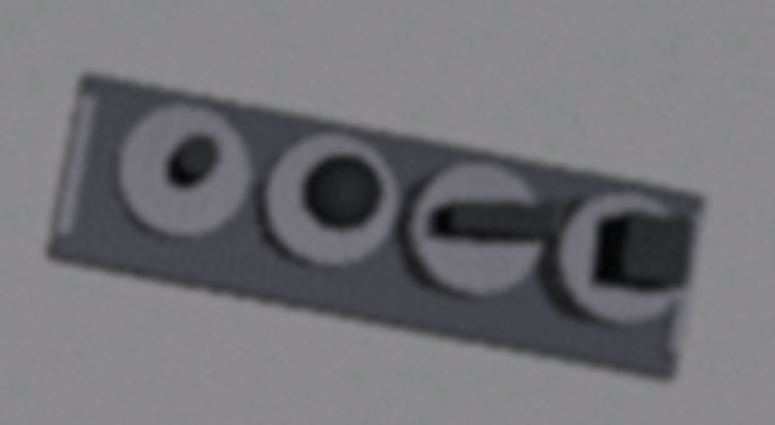

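View pics/s_block.png

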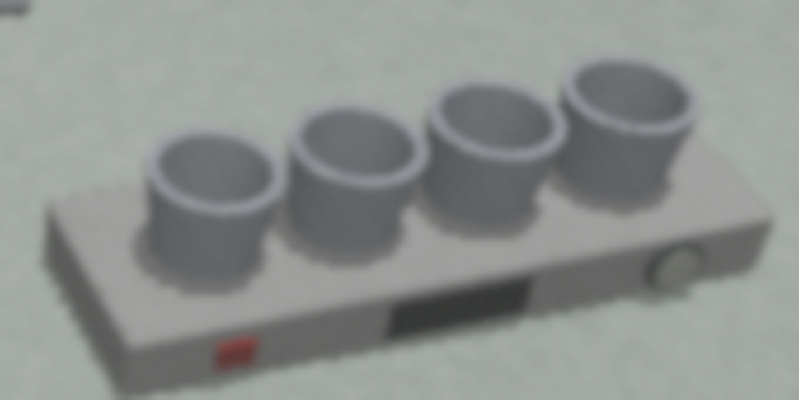

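View pics/s_car.png

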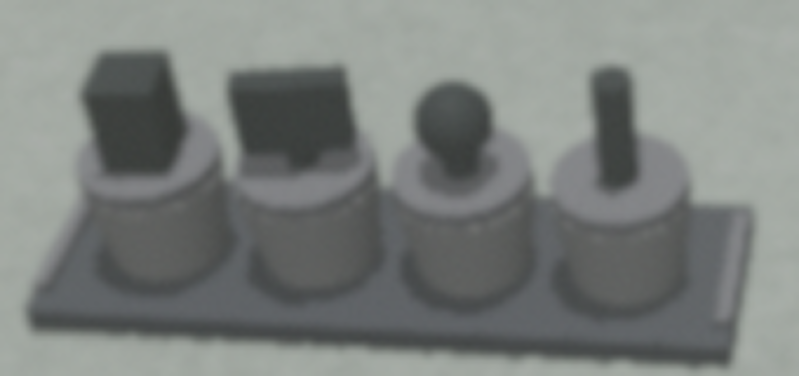

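```bash
cat > m1.py <<'E'
from h import *
T=Cam('top');S=Cam('scene')
t=cv2.imread('pics/top0.png');s=cv2.imread('pics/scene0.png')
def up(im,x0,y0,w,h,k=6): 
    return cv2.resize(im[y0:y0+h,x0:x0+w],None,fx=k,fy=k,interpolation=cv2.INTER_CUBIC)
def show(c,name): cv2.imwrite(name,cv2.resize(c,None,fx=780/c.shape[1],fy=780/c.shape[1]))
# carrier top view
x0,y0=345,145;c=up(t,x0,y0,155,85);g=cv2.cvtColor(c,cv2.COLOR_BGR2GRAY)
print(np.percentile(g,[2,10,30,50,70,90,98]))
for (u,v,n) in [(185,168,'bg?'),(400,330,'plate')]: print(n,c[int(v*1.2),int(u*1.2)])
_,m=cv2.threshold(g,0,255,cv2.THRESH_OTSU); print(_)
show(m,'pics/mask_tcar.png')
x0,y0=360,165;c=up(s,x0,y0,170,85);hsv=cv2.cvtColor(c,cv2.COLOR_BGR2HSV)
b=c.astype(int);d=np.clip((b[...,0]-b[...,1])*6+128,0,255).astype(np.uint8)
show(d,'pics/mask_sblk.png')
c=up(t,145,145,155,85);b=c.astype(int);d=np.clip((b[...,0]-b[...,1])*8+128,0,255).astype(np.uint8)
show(d,'pics/mask_tblk.png')
E
python3 m1.py; cd pics; python3 -c "
import cv2,numpy as np
cv2.imwrite('m_all.png',np.vstack([cv2.resize(cv2.imread(f),None,fx=.45,fy=.45) for f in ['mask_tcar.png','mask_sblk.png','mask_tblk.png']]))"
```

```text
[ 33.  66. 107. 136. 137. 138. 139.]
bg? [31 29 26]
plate [111 109 111]
98.0
```

View pics/m_all.png

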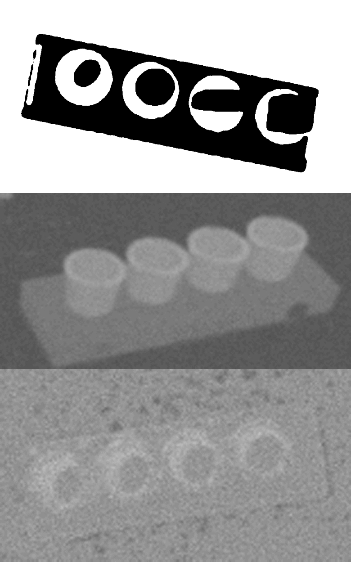

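```bash
cat > m2.py <<'E'
from m1 import *
def fitc(P):
    A=np.c_[2*P,np.ones(len(P))]; s=np.linalg.lstsq(A,(P**2).sum(1),rcond=None)[0]
    return s[:2],np.sqrt(s[2]+s[:2]@s[:2])
# collars in top (z=59 check)
x0,y0=345,145;k=6
def px(q,x0,y0,k): return (np.asarray(q,float)+.5)/k-.5+[x0,y0]
g=cv2.cvtColor(up(t,x0,y0,155,85),cv2.COLOR_BGR2GRAY)
m=(g>85).astype(np.uint8)*255
dark=255-m; n,l,st,_=cv2.connectedComponentsWithStats((g<98).astype(np.uint8))
i=1+np.argmax(st[1:,4]); pl=(l==i).astype(np.uint8)
cs,_=cv2.findContours(pl,cv2.RETR_EXTERNAL,cv2.CHAIN_APPROX_NONE)
r=cv2.minAreaRect(cs[0]); W=T.plane(px(cv2.boxPoints(r),x0,y0,k),.012)
print('plate corners',W[:,:2].round(4).tolist(),'sides',np.linalg.norm(W[0]-W[1]),np.linalg.norm(W[1]-W[2]),'centre',W.mean(0))
cs,_=cv2.findContours((g>85).astype(np.uint8),cv2.RETR_LIST,cv2.CHAIN_APPROX_NONE)
# robust circle per collar: ransac over edge points in z=59 plane
E=cv2.Canny(cv2.GaussianBlur(g,(0,0),3),20,50); ys,xs=np.nonzero(E)
Pw=T.plane(px(np.c_[xs,ys],x0,y0,k),.059)[:,:2]
col=[]
for u,v in [(185,170),(332,200),(476,230),(622,258)]:
    c0=T.plane([px([u*1.2,v*1.2],x0,y0,k)],.059)[0,:2]
    for tol in (.006,.004,.003,.002):
        d=np.linalg.norm(Pw-c0,axis=1);I=abs(d-.0265)<tol
        f=lambda c:np.linalg.norm(Pw[I]-c,axis=1)-.0265
        from scipy.optimize import least_squares
        c0=least_squares(f,c0,loss='soft_l1',f_scale=.0005).x
    print('collar',c0.round(4),'R free',fitc(Pw[I])[1].round(4),I.sum()); col.append(c0)
col=np.array(col);print('spacing',np.linalg.norm(np.diff(col,axis=0),axis=1))
v=col[0]-col[3];print('carrier yaw',np.arctan2(-v[0],v[1]))
# wells
x0,y0=145,145;g=cv2.cvtColor(up(t,x0,y0,155,85),cv2.COLOR_BGR2GRAY)
E=cv2.Canny(cv2.GaussianBlur(g,(0,0),3),20,50)
ys,xs=np.nonzero(E);Pw=T.plane(px(np.c_[xs,ys],x0,y0,k),.070)[:,:2]
wt=[]
for u,v in [(140,248),(288,225),(434,203),(580,182)]:
    c0=T.plane([px([u*1.2,v*1.2],x0,y0,k)],.070)[0,:2]
    for tol in (.006,.004,.003,.002):
        d=np.linalg.norm(Pw-c0,axis=1);I=abs(d-.022)<tol
        c0=least_squares(lambda c:np.linalg.norm(Pw[I]-c,axis=1)-.022,c0,loss='soft_l1',f_scale=.0005).x
    print('well top',c0.round(4),I.sum(),fitc(Pw[I])[1].round(4)); wt.append(c0)
wt=np.array(wt);print('sp',np.linalg.norm(np.diff(wt,axis=0),axis=1)); v=wt[0]-wt[3];print('block yaw',np.arctan2(-v[0],v[1]))
# scene rims, image right = robot left
sc=[(629,96),(497,120.5),(360,145),(215.5,171.5)]
for a,b in zip(wt,sc):
    p=px(b,360,165,4.7); q=T.proj([*a,.07])[0]
    print('tri',*tri(T,q,S,p),'scene@70',S.plane([p],.07)[0].round(4))
E
python3 m2.py
```

```text
[ 33.  66. 107. 136. 137. 138. 139.]
bg? [31 29 26]
plate [111 109 111]
98.0
plate corners [[0.527, -0.0604], [0.6071, -0.0746], [0.5609, -0.3426], [0.481, -0.3259]] sides 0.0813387560855114 0.2719533612029361 centre [ 0.54399258 -0.20090555  0.012     ]
collar [ 0.5656 -0.1096] R free 0.0284 82
collar [ 0.5502 -0.1721] R free 0.0264 140
collar [ 0.54   -0.2306] R free 0.0263 215
collar [ 0.5293 -0.2902] R free 0.0264 140
spacing [0.06431124 0.0594433  0.06048645]
carrier yaw -0.1983346776218684
well top [0.5175 0.3054] 279 0.0215
well top [0.5282 0.2461] 264 0.0215
well top [0.5387 0.1872] 293 0.0215
well top [0.5492 0.1283] 281 0.0216
sp [0.06029542 0.05982179 0.05984671]
block yaw 0.17684942432853187
tri [0.51771299 0.30620784 0.06939459] 0.0010463355998181453 scene@70 [0.5184 0.3064 0.07  ]
tri [0.52854718 0.24738258 0.06961077] 0.0022958721561161187 scene@70 [0.5289 0.2484 0.07  ]
tri [0.53901167 0.18856098 0.07000472] 0.002724479071470365 scene@70 [0.5389 0.19   0.07  ]
tri [0.54937476 0.12916975 0.06982987] 0.0017429468621418494 scene@70 [0.5495 0.13   0.07  ]
```

```bash
python3 - <<'E'
import cv2,numpy as np
t=cv2.imread('pics/top0.png');s=cv2.imread('pics/scene0.png')
def z(im,x0,y0,w,h,k):
    c=cv2.resize(im[y0:y0+h,x0:x0+w],None,fx=k,fy=k,interpolation=cv2.INTER_CUBIC).astype(float)
    return np.clip((c-15)*2.6,0,255).astype(np.uint8)
a=z(s,155,185,64,40,12);b=z(t,425,175,64,40,12)
cv2.imwrite('pics/sb_s.png',a);cv2.imwrite('pics/sb_t.png',b)
E
```

```text
(no output)
```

View pics/sb_s.png

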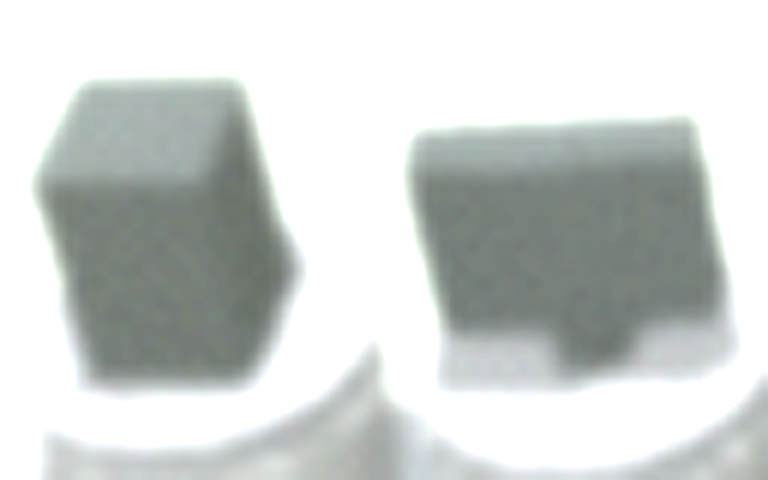

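View pics/sb_t.png

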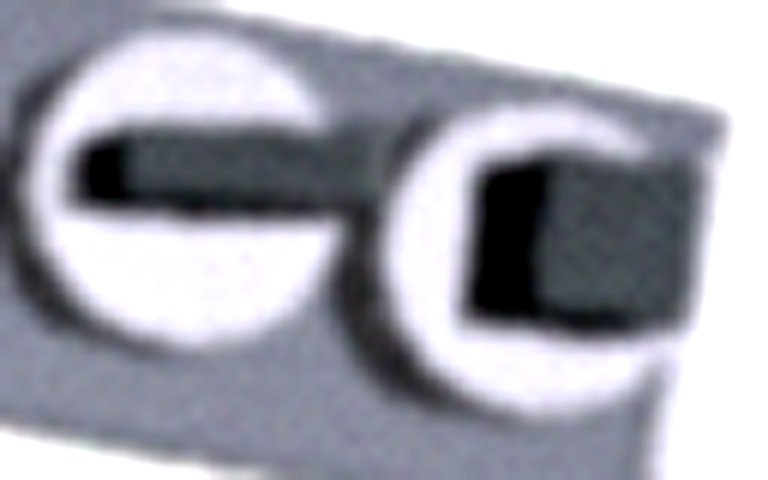

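```bash
cat > m3.py <<'E'
from h import *
T=Cam('top');S=Cam('scene')
f=lambda q,o:(np.array(q,float)+.5)/12-.5+o
def run(tp,sp,z):
    tp=[f(q,[425,175]) for q in tp];sp=[f(q,[155,185]) for q in sp]
    X=[tri(T,a,S,b) for a,b in zip(tp,sp)]
    for x in X: print(x[0].round(4),round(x[1],4))
    for nm,P in (('tri',np.array([x[0] for x in X])),('top',T.plane(tp,z)),('scene',S.plane(sp,z))):
        e=[np.degrees(np.arctan2(-(a-b)[0],(a-b)[1])) for a,b in ((P[0],P[1]),(P[3],P[2]))]
        h=[np.degrees(np.arctan2((a-b)[1],(a-b)[0])) for a,b in ((P[0],P[3]),(P[1],P[2]))]
        print(nm,'ctr',P.mean(0).round(4),'y-edge yaw',np.round(e,1),'x-edge',np.round(h,1),'len',[round(np.linalg.norm(P[i]-P[(i+1)%4]),4) for i in range(4)])
run([(550,165),(703,160),(688,325),(535,315)],[(200,182),(42,182),(85,82),(242,82)],.098)
run([(130,140),(375,130),(377,205),(120,205)],[(700,165),(413,175),(417,132),(695,122)],.099)
# post top and ball: scene zoom 4.7 off (140,180); top zoom 5 off(345,145)
g=lambda q,k,o:(np.array(q,float)+.5)/k-.5+o
print('post top',tri(T,g((202,150),5,[345,145]),S,g((610,78),4.7,[140,180])))
print('ball c',tri(T,g((343,190),5,[345,145]),S,g((454,119),4.7,[140,180])))
s=sensors.observe();print(Ro.from_euler('xyz',s['tool_rot']).as_matrix().round(3),s['position'])
E
python3 m3.py
```

```text
[ 0.5404 -0.2791  0.0977] 0.0004
[ 0.5414 -0.3014  0.1004] 0.0023
[ 0.5153 -0.3001  0.098 ] 0.0013
[ 0.5165 -0.2769  0.097 ] 0.0008
tri ctr [ 0.5284 -0.2894  0.0983] y-edge yaw [ 2.4 -3. ] x-edge [-5.3 -2.9] len [np.float64(0.0225), np.float64(0.0262), np.float64(0.0233), np.float64(0.024)]
top ctr [ 0.5285 -0.2898  0.098 ] y-edge yaw [ 3.2 -2.4] x-edge [-6.2 -5.9] len [np.float64(0.0248), np.float64(0.0265), np.float64(0.0247), np.float64(0.0241)]
scene ctr [ 0.5282 -0.2892  0.098 ] y-edge yaw [-5.5 -5.5] x-edge [-5.7 -4.7] len [np.float64(0.0222), np.float64(0.0232), np.float64(0.0226), np.float64(0.0232)]
[ 0.5427 -0.2104  0.0975] 0.002
[ 0.545  -0.2493  0.1004] 0.0012
[ 0.5332 -0.2502  0.0989] 0.0007
[ 0.5325 -0.2105  0.097 ] 0.0011
tri ctr [ 0.5383 -0.2301  0.0985] y-edge yaw [3.3 1.1] x-edge [0.7 4.7] len [np.float64(0.039), np.float64(0.0119), np.float64(0.0398), np.float64(0.0103)]
top ctr [ 0.5383 -0.2303  0.099 ] y-edge yaw [3.7 1.4] x-edge [-8.8  1.2] len [np.float64(0.0393), np.float64(0.0119), np.float64(0.0411), np.float64(0.0105)]
scene ctr [ 0.5391 -0.2296  0.099 ] y-edge yaw [-2.3 -2.1] x-edge [9.  4.1] len [np.float64(0.0402), np.float64(0.01), np.float64(0.0393), np.float64(0.0103)]
post top (array([ 0.56105309, -0.11284781,  0.10898295]), np.float64(0.0014239235147649372))
ball c (array([ 0.55013625, -0.17109959,  0.0855375 ]), np.float64(0.000426169390460341))
[[-0.     0.251  0.968]
 [-0.001  0.968 -0.251]
 [-1.    -0.001  0.   ]] [0.15688215 0.60469722 0.23880439]
```

```bash
cat > go.py <<'E'
import sys
from h import *
# go.py x y z yangle_deg
x,y,z,a=map(float,sys.argv[1:5])
s=sensors.observe();R=Ro.from_euler('xyz',s['tool_rot']).as_matrix()
d=R.T@(np.array([x,y,z])-s['position'])*100
ya=np.degrees(np.arctan2(R[1,1],R[0,1]))
tw=(ya-a+90)%180-90
print('t',round(s['clock'],2),'dx dy dz cm',d.round(2),'twist',np.radians(tw).round(3),'yang',ya.round(1),'tilt',R[2,0].round(4),'q',s['qpos'].round(2),'w',round(s['grip_width'],4),'F',s['force'].round(1),'dist rows',np.linalg.norm(d)/4.17)
E
python3 go.py 0.5 0.2 0.22 35; python3 go.py .56 -.112 .2 -10
```

```text
t 0.1 dx dy dz cm [  1.91 -30.56  43.37] twist 0.706 yang 75.5 tilt -1.0 q [-1.39  0.52 -0.04  1.6   0.02  1.02 -0.11] w 0.0856 F [-0.7 -0.7  0.8] dist rows 12.73160673355086
t 0.1 dx dy dz cm [  3.94 -59.25  57.02] twist 1.492 yang 75.5 tilt -1.0 q [-1.39  0.52 -0.04  1.6   0.02  1.02 -0.11] w 0.0856 F [-0.7 -0.7  0.8] dist rows 19.741101146167864
```

Request:
arm_command --commands '[{"dx": 0, "dy": -2, "dz": 3, "twist": 0.05}, {"dx": 0, "dy": -5, "dz": 7, "twist": 0.12}, {"dx": 0, "dy": -8, "dz": 11, "twist": 0.2}, {"dx": 0, "dy": -10.5, "dz": 14.5, "twist": 0.26}, {"dx": 0, "dy": -13, "dz": 18, "twist": 0.32}, {"dx": 0, "dy": -15.5, "dz": 21.5, "twist": 0.38}, {"dx": 0, "dy": -18, "dz": 25, "twist": 0.44}, {"dx": 0, "dy": -20.5, "dz": 28.5, "twist": 0.5}, {"dx": 0, "dy": -23, "dz": 32, "twist": 0.56}, {"dx": 0, "dy": -26, "dz": 36, "twist": 0.62}, {"dx": 0, "dy": -28.5, "dz": 40, "twist": 0.68}, {"dx": 0, "dy": -30.5, "dz": 43.4, "twist": 0.74}]' --grip -0.2 --squeeze 50

```text
clock: 1.1
position: [0.4763, 0.2249, 0.2392]
tool_rot: [-0.894, 1.57, -1.89]
force: [0.9, 1.0, 0.2]
grip_width: 0.0509
```

```bash
python3 go.py .56 -.112 .16 -10
```

```text
t 1.1 dx dy dz cm [  7.95 -11.26  32.83] twist 0.749 yang 32.9 tilt -1.0 q [-0.75  0.38  0.25  1.87 -0.12  0.91  0.13] w 0.0509 F [0.9 1.  0.2] dist rows 8.538881408892449
```

Request:
arm_command --commands '[{"dx": 0.5, "dy": -1.2, "dz": 3.5, "twist": 0.08}, {"dx": 1, "dy": -2.4, "dz": 7, "twist": 0.16}, {"dx": 2, "dy": -3.6, "dz": 10.5, "twist": 0.24}, {"dx": 3, "dy": -4.8, "dz": 14, "twist": 0.32}, {"dx": 4, "dy": -6, "dz": 17.5, "twist": 0.4}, {"dx": 5, "dy": -7.2, "dz": 21, "twist": 0.48}, {"dx": 6, "dy": -8.4, "dz": 24.5, "twist": 0.56}, {"dx": 7, "dy": -9.6, "dz": 28, "twist": 0.64}, {"dx": 7.9, "dy": -10.6, "dz": 31, "twist": 0.7}, {"dx": 7.9, "dy": -11.3, "dz": 32.8, "twist": 0.75}, {"dx": 7.9, "dy": -11.3, "dz": 32.8, "twist": 0.75}, {"dx": 7.9, "dy": -11.3, "dz": 32.8, "twist": 0.75}]'

```text
clock: 2.1
position: [0.5592, -0.1129, 0.16]
tool_rot: [-0.567, 1.569, -2.315]
force: [0.1, 0.3, 0.5]
grip_width: 0.051
```

```bash
python3 go.py .56 -.112 .072 -10; python3 - <<'E'
from h import *
cv2.imwrite('pics/t1.png',imaging.grab_frame('top')[120:260,300:520,::-1].repeat(3,0).repeat(3,1));cv2.imwrite('pics/s1.png',imaging.grab_frame('scene')[100:280,100:360,::-1].repeat(3,0).repeat(3,1))
E
```

```text
t 2.1 dx dy dz cm [ 8.8   0.07 -0.11] twist -0.003 yang -10.2 tilt -1.0 q [-0.21  0.58  0.44  1.84 -0.33  0.8   0.22] w 0.051 F [0.1 0.3 0.5] dist rows 2.1112460582423824
```

View pics/s1.png

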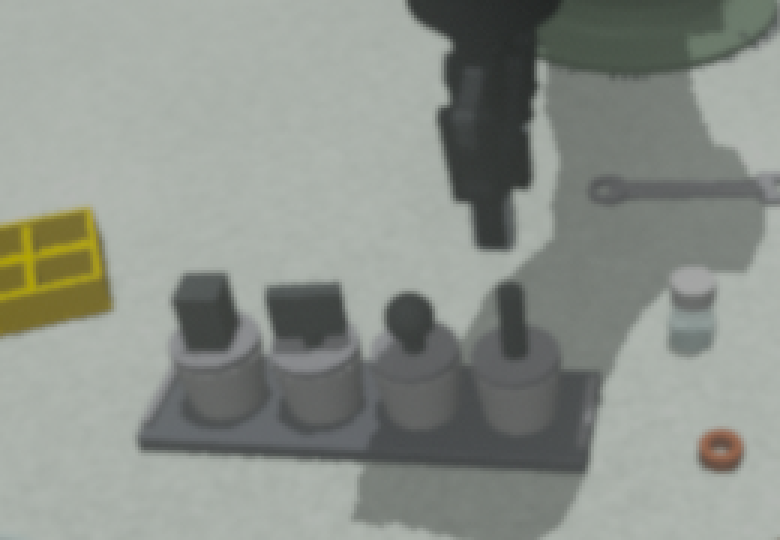

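View pics/t1.png

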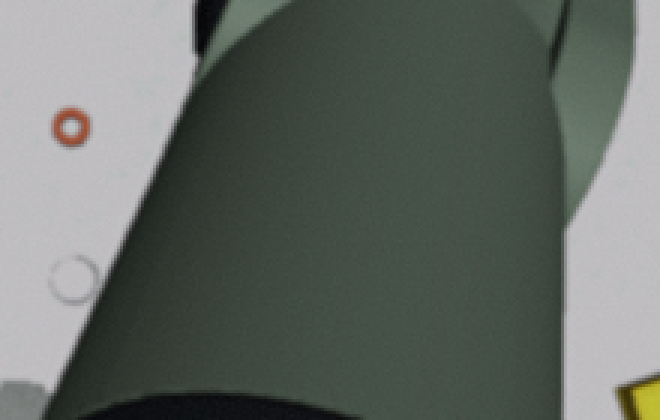

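Scene view shows the front finger at zoom (495,220), in line with the post at (510,290). Descending.

Request:
arm_command --commands '[{"dx": 2.5}, {"dx": 5}, {"dx": 7, "dz": -0.1}, {"dx": 8, "dz": -0.1}, {"dx": 8.7, "dz": -0.1}, {"dx": 8.7, "dz": -0.1}, {"dx": 8.7, "dz": -0.1}]'

```text
validation failed for argument at $.co...
```

Request:
arm_command --commands '[{"dx": 0}, {"dx": 0}, {"dx": 0}, {"dx": 0}, {"dx": 0}, {"dx": 0}]' --grip 1 --squeeze 50

```text
validation failed for argument at $.co...
```

```bash
python3 go.py .56 -.112 .072 -10; python3 - <<'E'
from h import *
cv2.imwrite('pics/s2.png',imaging.grab_frame('scene')[100:280,100:360,::-1].repeat(3,0).repeat(3,1))
E
```

```text
t 2.2 dx dy dz cm [8.84 0.08 0.09] twist 0.0 yang -10.0 tilt -1.0 q [-0.22  0.58  0.44  1.84 -0.33  0.8   0.22] w 0.0511 F [0.1 0.6 0.4] dist rows 2.119403352277528
```

View pics/s2.png

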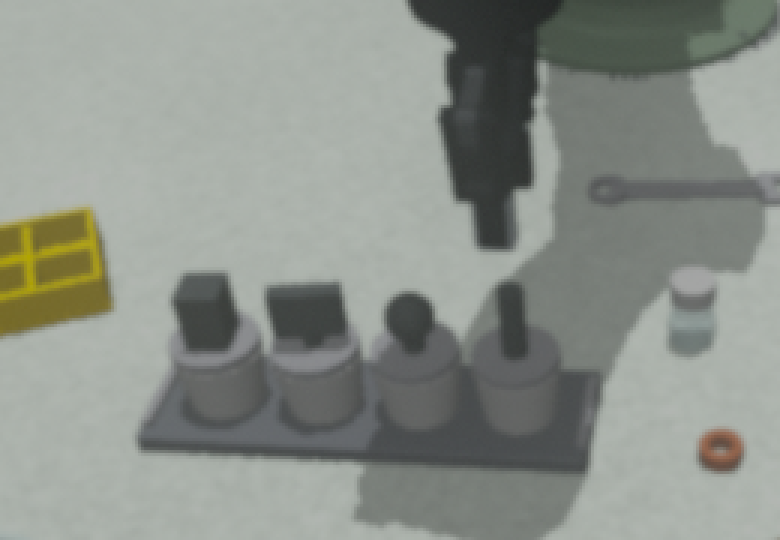

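All keys are needed in a row.

Request:
arm_command --commands '[{"dx": 2.5, "dy": 0, "dz": 0, "twist": 0}, {"dx": 5, "dy": 0, "dz": 0, "twist": 0}, {"dx": 7, "dy": 0, "dz": 0, "twist": 0}, {"dx": 8, "dy": 0.1, "dz": 0.1, "twist": 0}, {"dx": 8.7, "dy": 0.1, "dz": 0.1, "twist": 0}, {"dx": 8.7, "dy": 0.1, "dz": 0.1, "twist": 0}, {"dx": 8.7, "dy": 0.1, "dz": 0.1, "twist": 0}]'

```text
clock: 2.83
position: [0.5606, -0.1117, 0.0741]
tool_rot: [0.635, 1.57, -1.109]
force: [-0.2, 0.4, 0.8]
grip_width: 0.0511
```

```bash
python3 go.py .56 -.112 .073 -10; python3 - <<'E'
from h import *
cv2.imwrite('pics/s3.png',imaging.grab_frame('scene')[100:280,100:360,::-1].repeat(3,0).repeat(3,1))
E
```

```text
t 2.83 dx dy dz cm [ 0.11 -0.06  0.04] twist 0.001 yang -9.9 tilt -1.0 q [-0.16  0.7   0.36  1.88 -0.4   0.63  0.28] w 0.0511 F [-0.2  0.4  0.8] dist rows 0.03160606191631634
```

View pics/s3.png

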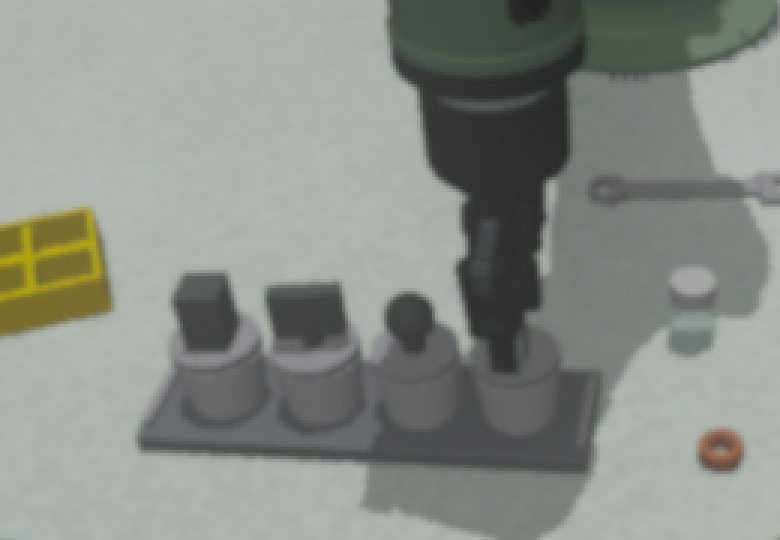

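The front finger at (503,345) covers the post and clears the ball at (410,320). Closing.

Request:
arm_command --commands '[{"dx": 0, "dy": 0, "dz": 0, "twist": 0}, {"dx": 0, "dy": 0, "dz": 0, "twist": 0}, {"dx": 0, "dy": 0, "dz": 0, "twist": 0}, {"dx": 0, "dy": 0, "dz": 0, "twist": 0}, {"dx": 0, "dy": 0, "dz": 0, "twist": 0}, {"dx": 0, "dy": 0, "dz": 0, "twist": 0}, {"dx": 0, "dy": 0, "dz": 0, "twist": 0}, {"dx": 0, "dy": 0, "dz": 0, "twist": 0}]' --grip 1 --squeeze 50

```text
clock: 3.55
position: [0.5612, -0.1118, 0.0752]
tool_rot: [1.614, 1.569, -0.13]
force: [-1.6, 0.8, 8.3]
grip_width: 0.0148
```

Request:
arm_command --commands '[{"dx": -1, "dy": 0, "dz": 0, "twist": 0}, {"dx": -2, "dy": 0, "dz": 0, "twist": 0}, {"dx": -4, "dy": 0, "dz": 0, "twist": 0}, {"dx": -6, "dy": 0, "dz": 0, "twist": 0}, {"dx": -8, "dy": 0, "dz": 0, "twist": 0}, {"dx": -10.5, "dy": 0, "dz": 0, "twist": 0}, {"dx": -13, "dy": 0, "dz": 0, "twist": 0}, {"dx": -14, "dy": 0, "dz": 0, "twist": 0}, {"dx": -14, "dy": 0, "dz": 0, "twist": 0}]'

```text
clock: 4.3
position: [0.5619, -0.1119, 0.2178]
tool_rot: [1.702, 1.565, -0.042]
force: [0.4, -1.1, -2.9]
grip_width: 0.0147
```

```bash
python3 go.py .5493 .1288 .21 13; python3 - <<'E'
from h import *
cv2.imwrite('pics/s4.png',imaging.grab_frame('scene')[60:280,100:360,::-1].repeat(3,0).repeat(3,1)[:600])
E
```

```text
t 4.3 dx dy dz cm [  0.77  -5.4  -23.5 ] twist -0.4 yang -9.9 tilt -1.0 q [-0.25  0.5   0.48  1.79 -0.29  0.91  0.19] w 0.0147 F [ 0.4 -1.1 -2.9] dist rows 5.784199182850725
```

View pics/s4.png

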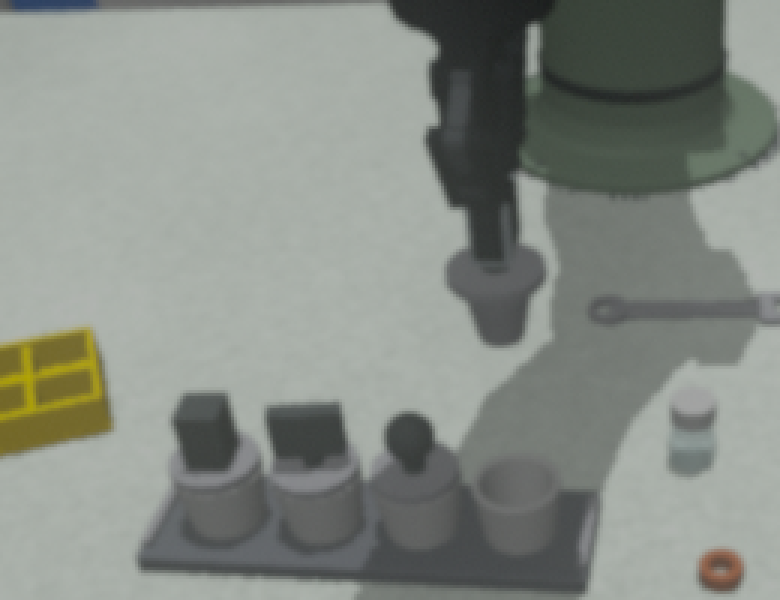

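The post cup hangs upright in the fingers at zoom (495,290), and its sleeve is empty. Carrying it over.

Request:
arm_command --commands '[{"dx": 0, "dy": -0.2, "dz": -1, "twist": -0.02}, {"dx": 0.1, "dy": -0.7, "dz": -3, "twist": -0.05}, {"dx": 0.2, "dy": -1.4, "dz": -6, "twist": -0.1}, {"dx": 0.3, "dy": -2.1, "dz": -9, "twist": -0.15}, {"dx": 0.4, "dy": -2.8, "dz": -12, "twist": -0.2}, {"dx": 0.5, "dy": -3.5, "dz": -15, "twist": -0.25}, {"dx": 0.6, "dy": -4.2, "dz": -18, "twist": -0.28}, {"dx": 0.7, "dy": -4.8, "dz": -21, "twist": -0.31}, {"dx": 0.8, "dy": -5.2, "dz": -22.7, "twist": -0.34}, {"dx": 0.8, "dy": -5.4, "dz": -23.5, "twist": -0.35}, {"dx": 0.8, "dy": -5.4, "dz": -23.5, "twist": -0.35}, {"dx": 0.8, "dy": -5.4, "dz": -23.5, "twist": -0.35}]'

```text
clock: 5.35
position: [0.5483, 0.1284, 0.2073]
tool_rot: [1.067, 1.568, -0.328]
force: [0.3, -0.4, -2.3]
grip_width: 0.0148
```

```bash
python3 go.py .5493 .1288 .135 10; python3 - <<'E'
from h import *
cv2.imwrite('pics/s5.png',imaging.grab_frame('scene')[60:260,300:560,::-1].repeat(3,0).repeat(3,1)[:600])
E
```

```text
t 5.35 dx dy dz cm [ 7.23  0.09 -0.03] twist 0.002 yang 10.1 tilt -1.0 q [-0.6   0.49  0.37  1.82 -0.22  0.88  0.04] w 0.0148 F [ 0.3 -0.4 -2.3] dist rows 1.7340318589983652
```

View pics/s5.png

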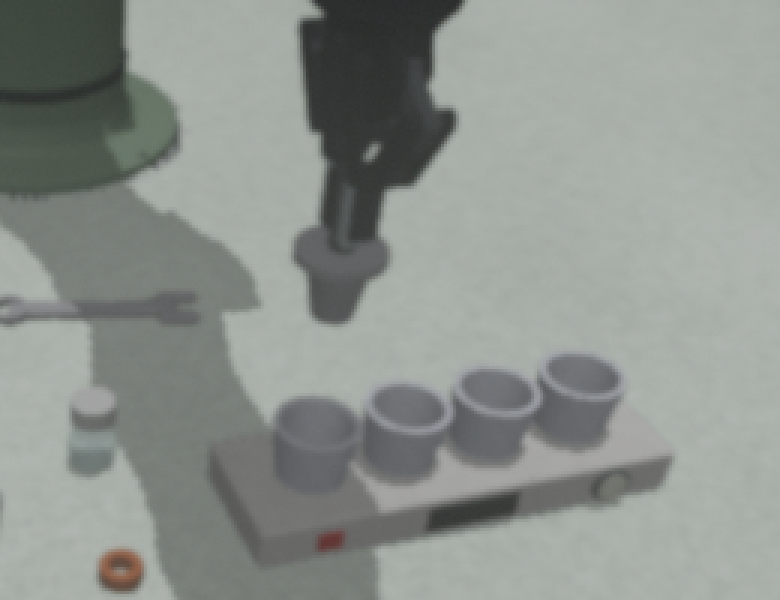

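```bash
python3 -c "
from h import *
S=Cam('scene');print(S.plane([(300+341/3,60+247/3)],.191),S.plane([(300+315.5/3-.3,60+424/3)],.07))"
```

```text
[[0.546043   0.12928931 0.191     ]] [[0.55010525 0.12878154 0.07      ]]
```

Request:
arm_command --commands '[{"dx": 1.5, "dy": 0.1, "dz": 0, "twist": 0}, {"dx": 3, "dy": 0.1, "dz": 0, "twist": 0}, {"dx": 5, "dy": 0.1, "dz": 0, "twist": 0}, {"dx": 6.5, "dy": 0.1, "dz": 0, "twist": 0}, {"dx": 7.5, "dy": 0.1, "dz": 0, "twist": 0}, {"dx": 8, "dy": 0.1, "dz": 0, "twist": 0}, {"dx": 8, "dy": 0.1, "dz": 0, "twist": 0}]'

```text
clock: 5.98
position: [0.5495, 0.1268, 0.1269]
tool_rot: [0.733, 1.568, -0.664]
force: [-0.2, 0.7, -1.9]
grip_width: 0.0145
```

```bash
python3 go.py .5493 .1288 .095 10; python3 - <<'E'
from h import *
cv2.imwrite('pics/s6.png',imaging.grab_frame('scene')[60:260,300:560,::-1].repeat(3,0).repeat(3,1)[:600])
E
```

```text
t 5.98 dx dy dz cm [ 3.19  0.   -0.21] twist -0.001 yang 10.0 tilt -1.0 q [-0.56  0.6   0.32  1.87 -0.27  0.71  0.09] w 0.0145 F [-0.2  0.7 -1.9] dist rows 0.7662502024672508
```

View pics/s6.png

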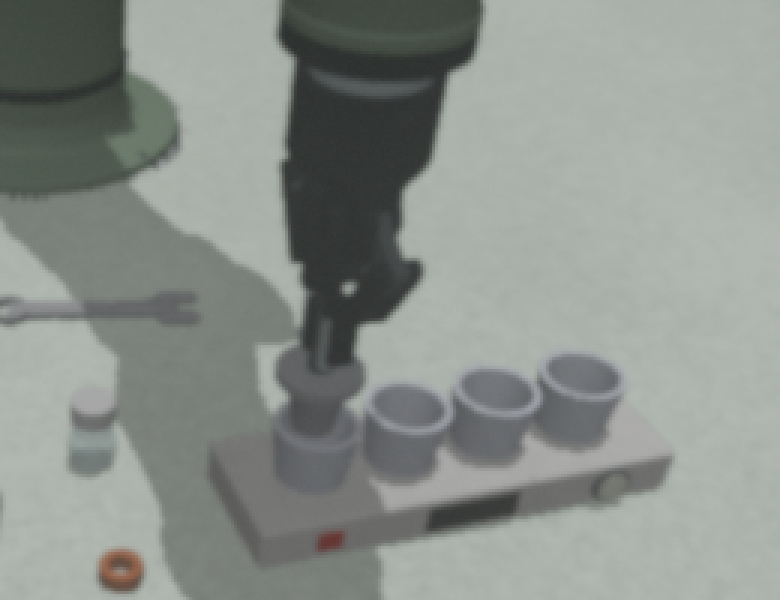

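The cup tip is in the rightmost well (zoom 318,415), well centred. Lowering gently to contact.

Request:
arm_command --commands '[{"dx": 0.5, "dy": 0, "dz": -0.2, "twist": 0}, {"dx": 1.0, "dy": 0, "dz": -0.2, "twist": 0}, {"dx": 1.5, "dy": 0, "dz": -0.2, "twist": 0}, {"dx": 2.0, "dy": 0, "dz": -0.2, "twist": 0}, {"dx": 2.5, "dy": 0, "dz": -0.2, "twist": 0}, {"dx": 2.8, "dy": 0, "dz": -0.2, "twist": 0}, {"dx": 3.1, "dy": 0, "dz": -0.2, "twist": 0}, {"dx": 3.2, "dy": 0, "dz": -0.2, "twist": 0}, {"dx": 3.2, "dy": 0, "dz": -0.2, "twist": 0}, {"dx": 3.2, "dy": 0, "dz": -0.2, "twist": 0}]'

```text
clock: 6.87
position: [0.5497, 0.129, 0.0957]
tool_rot: [1.019, 1.567, -0.378]
force: [0.5, -0.1, -1.1]
grip_width: 0.0146
```

```bash
python3 go.py .5493 .1288 .093 10; python3 - <<'E'
from h import *
cv2.imwrite('pics/s7.png',imaging.grab_frame('scene')[60:260,300:560,::-1].repeat(3,0).repeat(3,1)[:600])
E
```

```text
t 6.87 dx dy dz cm [ 0.27 -0.04  0.02] twist -0.001 yang 10.0 tilt -1.0 q [-0.55  0.64  0.3   1.89 -0.29  0.65  0.1 ] w 0.0146 F [ 0.5 -0.1 -1.1] dist rows 0.0664856242460453
```

View pics/s7.png

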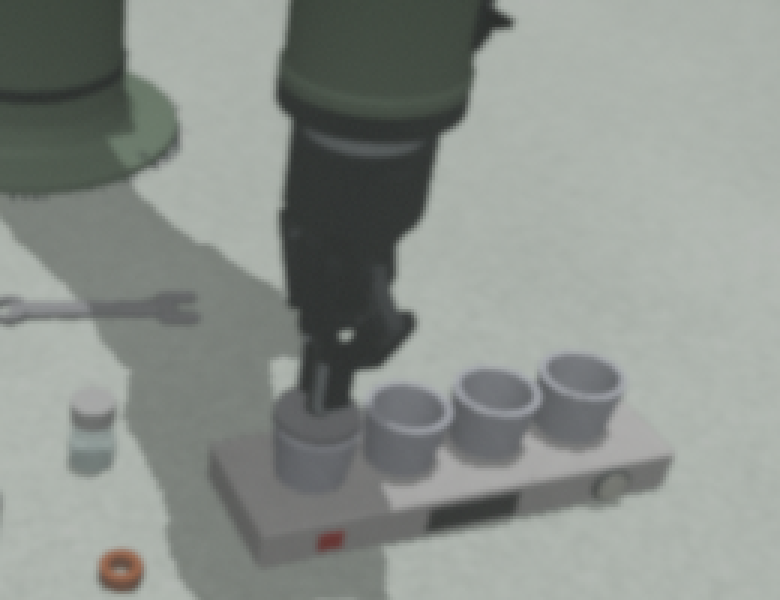

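Request:
arm_command --commands '[{"dx": 0.1, "dy": 0, "dz": 0, "twist": 0}, {"dx": 0.2, "dy": 0, "dz": 0, "twist": 0}, {"dx": 0.2, "dy": 0, "dz": 0, "twist": 0}, {"dx": 0.2, "dy": 0, "dz": 0, "twist": 0}]'

```text
clock: 7.25
position: [0.5497, 0.1291, 0.0938]
tool_rot: [1.05, 1.567, -0.347]
force: [-0.4, -0.0, -1.4]
grip_width: 0.015
```

Request:
arm_command --commands '[{"dx": 0.1, "dy": 0, "dz": 0, "twist": 0}, {"dx": 0.2, "dy": 0, "dz": 0, "twist": 0}, {"dx": 0.2, "dy": 0, "dz": 0, "twist": 0}, {"dx": 0.2, "dy": 0, "dz": 0, "twist": 0}]'

```text
clock: 7.58
position: [0.55, 0.1291, 0.0931]
tool_rot: [1.278, 1.567, -0.119]
force: [-8.0, -1.9, 24.7]
grip_width: 0.0147
```

Contact: seated. Release and rise.

Request:
arm_command --commands '[{"dx": 0, "dy": 0, "dz": 0, "twist": 0}, {"dx": 0, "dy": 0, "dz": 0, "twist": 0}, {"dx": 0, "dy": 0, "dz": 0, "twist": 0}, {"dx": 0, "dy": 0, "dz": 0, "twist": 0}, {"dx": -0.5, "dy": 0, "dz": 0, "twist": 0}, {"dx": -2, "dy": 0, "dz": 0, "twist": 0}, {"dx": -4, "dy": 0, "dz": 0, "twist": 0}, {"dx": -7, "dy": 0, "dz": 0, "twist": 0}, {"dx": -8, "dy": 0, "dz": 0, "twist": 0}]' --grip -0.2

```text
clock: 8.33
position: [0.5507, 0.1291, 0.1765]
tool_rot: [1.473, 1.564, 0.075]
force: [0.7, -0.2, 0.9]
grip_width: 0.0517
```

```bash
python3 go.py .5498 -.171 .16 -10; python3 - <<'E'
from h import *
cv2.imwrite('pics/s8.png',imaging.grab_frame('scene')[60:260,300:560,::-1].repeat(3,0).repeat(3,1)[:600])
E
```

```text
t 8.33 dx dy dz cm [ 1.63 -5.28 29.54] twist 0.348 yang 9.9 tilt -1.0 q [-0.59  0.53  0.35  1.84 -0.24  0.81  0.06] w 0.0517 F [ 0.7 -0.2  0.9] dist rows 7.207039561647788
```

View pics/s8.png

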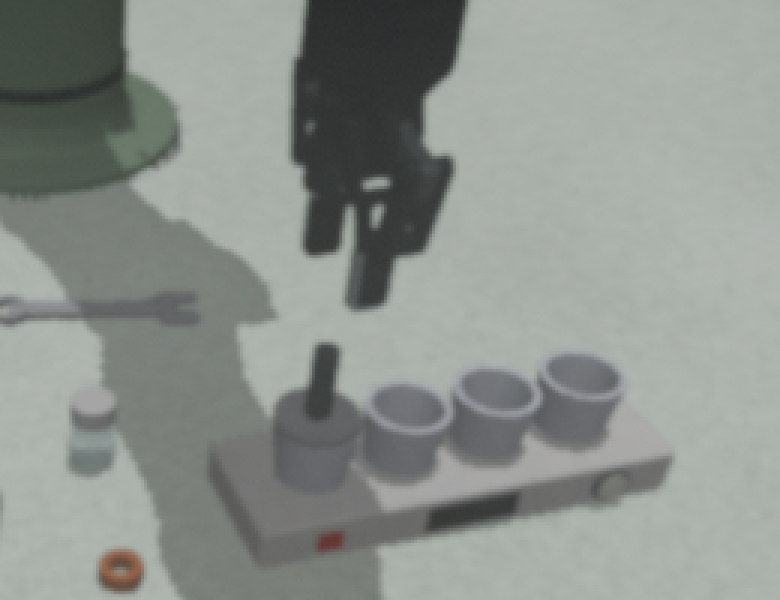

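Post cup stands flat in the rightmost well (zoom 317,415), free of the fingers. Next the ball.

Request:
arm_command --commands '[{"dx": 0, "dy": -0.4, "dz": 2.5, "twist": 0.03}, {"dx": 0.2, "dy": -1, "dz": 6, "twist": 0.07}, {"dx": 0.4, "dy": -1.7, "dz": 9.5, "twist": 0.11}, {"dx": 0.6, "dy": -2.3, "dz": 13, "twist": 0.15}, {"dx": 0.9, "dy": -3, "dz": 16.5, "twist": 0.19}, {"dx": 1.2, "dy": -3.6, "dz": 20, "twist": 0.23}, {"dx": 1.4, "dy": -4.2, "dz": 23.5, "twist": 0.27}, {"dx": 1.6, "dy": -4.8, "dz": 27, "twist": 0.31}, {"dx": 1.6, "dy": -5.2, "dz": 29, "twist": 0.34}, {"dx": 1.6, "dy": -5.3, "dz": 29.5, "twist": 0.35}, {"dx": 1.6, "dy": -5.3, "dz": 29.5, "twist": 0.35}, {"dx": 1.6, "dy": -5.3, "dz": 29.5, "twist": 0.35}]'

```text
clock: 9.38
position: [0.55, -0.1695, 0.1603]
tool_rot: [1.963, 1.563, 0.217]
force: [0.0, -0.7, -0.6]
grip_width: 0.0512
```

```bash
python3 go.py .5498 -.171 .074 -10
```

```text
t 9.38 dx dy dz cm [ 8.63 -0.06  0.17] twist -0.001 yang -10.1 tilt -1.0 q [-0.1   0.58  0.43  1.83 -0.33  0.8   0.32] w 0.0512 F [ 0.  -0.7 -0.6] dist rows 2.0707241109515007
```

Request:
arm_command --commands '[{"dx": 2.5, "dy": -0.05, "dz": 0.1, "twist": 0}, {"dx": 5, "dy": -0.05, "dz": 0.15, "twist": 0}, {"dx": 7, "dy": -0.05, "dz": 0.15, "twist": 0}, {"dx": 8, "dy": -0.05, "dz": 0.15, "twist": 0}, {"dx": 8.6, "dy": -0.05, "dz": 0.15, "twist": 0}, {"dx": 8.6, "dy": -0.05, "dz": 0.15, "twist": 0}, {"dx": 8.6, "dy": -0.05, "dz": 0.15, "twist": 0}]'

```text
clock: 9.97
position: [0.5503, -0.1705, 0.075]
tool_rot: [1.943, 1.562, 0.197]
force: [0.2, 0.0, 1.5]
grip_width: 0.0517
```

```bash
python3 go.py .5498 -.171 .074 -10; python3 - <<'E'
from h import *
cv2.imwrite('pics/s9.png',imaging.grab_frame('scene')[100:280,100:360,::-1].repeat(3,0).repeat(3,1))
E
```

```text
t 9.97 dx dy dz cm [ 0.1  -0.05  0.06] twist -0.0 yang -10.0 tilt -1.0 q [-0.05  0.7   0.36  1.87 -0.4   0.63  0.38] w 0.0517 F [0.2 0.  1.5] dist rows 0.030535190872298244
```

View pics/s9.png

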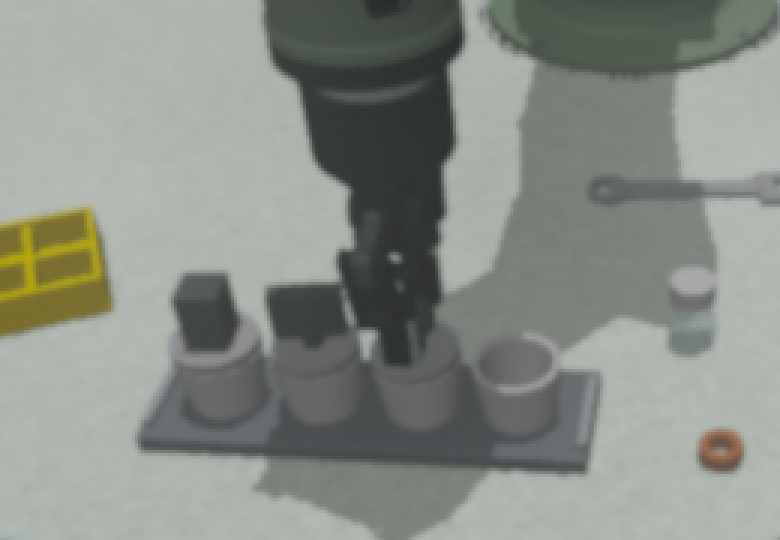

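Fingers straddle the ball (finger at zoom 395,335), bar undisturbed. Close and lift.

Request:
arm_command --commands '[{"dx": 0.1, "dy": 0, "dz": 0.05, "twist": 0}, {"dx": 0.1, "dy": 0, "dz": 0.05, "twist": 0}, {"dx": 0.1, "dy": 0, "dz": 0.05, "twist": 0}, {"dx": 0.1, "dy": 0, "dz": 0.05, "twist": 0}, {"dx": 0.1, "dy": 0, "dz": 0.05, "twist": 0}, {"dx": 0.1, "dy": 0, "dz": 0.05, "twist": 0}, {"dx": 0.1, "dy": 0, "dz": 0.05, "twist": 0}]' --grip 1 --squeeze 60

```text
clock: 10.6
position: [0.551, -0.1712, 0.0755]
tool_rot: [1.892, 1.56, 0.146]
force: [-2.5, 1.9, 11.0]
grip_width: 0.0269
```

Request:
arm_command --commands '[{"dx": -1, "dy": 0, "dz": 0, "twist": 0}, {"dx": -2, "dy": 0, "dz": 0, "twist": 0}, {"dx": -4, "dy": 0, "dz": 0, "twist": 0}, {"dx": -6, "dy": 0, "dz": 0, "twist": 0}, {"dx": -8, "dy": 0, "dz": 0, "twist": 0}, {"dx": -10.5, "dy": 0, "dz": 0, "twist": 0}, {"dx": -13, "dy": 0, "dz": 0, "twist": 0}, {"dx": -14, "dy": 0, "dz": 0, "twist": 0}, {"dx": -14, "dy": 0, "dz": 0, "twist": 0}]'

```text
clock: 11.35
position: [0.5504, -0.1718, 0.2182]
tool_rot: [1.821, 1.556, 0.075]
force: [0.2, -0.4, -2.2]
grip_width: 0.0268
```

```bash
python3 go.py .5391 .1880 .215 10; python3 - <<'E'
from h import *
cv2.imwrite('pics/s10.png',imaging.grab_frame('scene')[60:280,100:360,::-1].repeat(3,0).repeat(3,1)[:600])
E
```

```text
t 11.35 dx dy dz cm [  0.34  -7.39 -35.23] twist -0.35 yang -10.0 tilt -0.9999 q [-0.13  0.5   0.47  1.78 -0.29  0.91  0.29] w 0.0268 F [ 0.2 -0.4 -2.2] dist rows 8.63202035905523
```

View pics/s10.png

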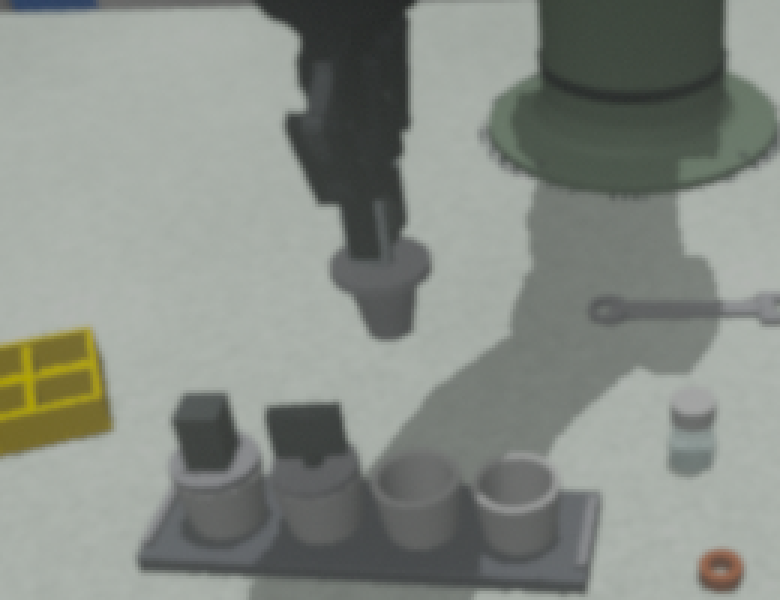

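Ball cup hangs upright (zoom 382,285). Carry.

Request:
arm_command --commands '[{"dx": 0, "dy": -0.3, "dz": -1.2, "twist": -0.02}, {"dx": 0, "dy": -0.8, "dz": -4, "twist": -0.05}, {"dx": 0, "dy": -1.5, "dz": -7.5, "twist": -0.08}, {"dx": 0, "dy": -2.3, "dz": -11, "twist": -0.11}, {"dx": 0, "dy": -3, "dz": -14.5, "twist": -0.14}, {"dx": 0, "dy": -3.8, "dz": -18, "twist": -0.17}, {"dx": 0, "dy": -4.5, "dz": -21.5, "twist": -0.2}, {"dx": 0, "dy": -5.3, "dz": -25, "twist": -0.24}, {"dx": 0, "dy": -6, "dz": -28.5, "twist": -0.28}, {"dx": 0, "dy": -6.7, "dz": -32, "twist": -0.32}, {"dx": 0, "dy": -7.2, "dz": -34.2, "twist": -0.35}, {"dx": 0, "dy": -7.4, "dz": -35.2, "twist": -0.35}]'

```text
clock: 12.4
position: [0.5364, 0.1926, 0.215]
tool_rot: [1.576, 1.56, 0.188]
force: [0.6, -0.1, -2.6]
grip_width: 0.027
```

Request:
arm_command --commands '[{"dx": 0, "dy": 0, "dz": 0, "twist": 0}, {"dx": 0, "dy": 0, "dz": 0, "twist": 0}, {"dx": 0, "dy": 0, "dz": 0, "twist": 0}]'

```text
clock: 12.65
position: [0.5361, 0.1913, 0.2143]
tool_rot: [1.49, 1.562, 0.1]
force: [0.2, -0.6, -2.8]
grip_width: 0.0271
```

```bash
python3 go.py .5391 .1880 .127 10; python3 - <<'E'
from h import *
cv2.imwrite('pics/s11.png',imaging.grab_frame('scene')[60:260,300:560,::-1].repeat(3,0).repeat(3,1)[:600])
E
```

```text
t 12.65 dx dy dz cm [8.74 0.15 0.37] twist 0.006 yang 10.4 tilt -1.0 q [-0.7   0.48  0.35  1.8  -0.2   0.89 -0.08] w 0.0271 F [ 0.2 -0.6 -2.8] dist rows 2.0972439110088597
```

View pics/s11.png

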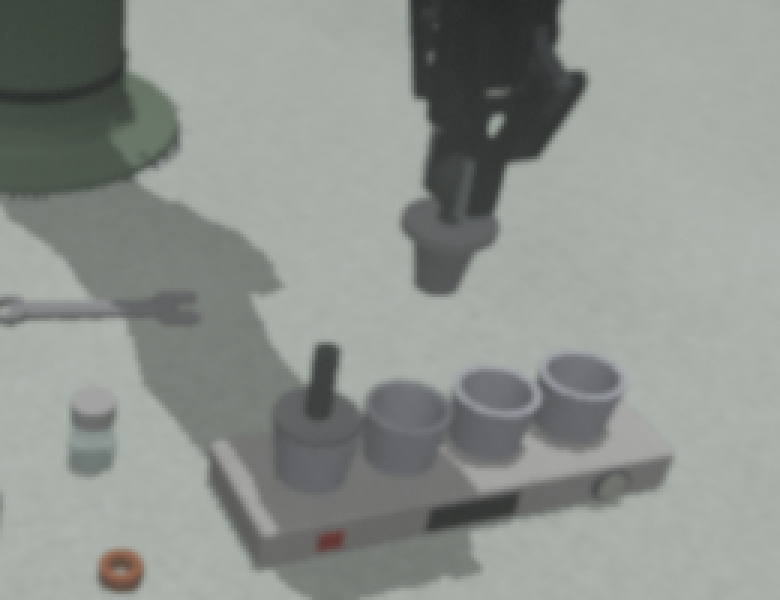

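Ball cup upright over well 2 from the right (zoom 440,250 above 405,410).

Request:
arm_command --commands '[{"dx": 1.5, "dy": 0.15, "dz": 0.2, "twist": 0}, {"dx": 3, "dy": 0.15, "dz": 0.35, "twist": 0}, {"dx": 5, "dy": 0.15, "dz": 0.35, "twist": 0}, {"dx": 6.5, "dy": 0.15, "dz": 0.35, "twist": 0}, {"dx": 7.8, "dy": 0.15, "dz": 0.35, "twist": 0}, {"dx": 8.6, "dy": 0.15, "dz": 0.35, "twist": 0}, {"dx": 8.6, "dy": 0.15, "dz": 0.35, "twist": 0}, {"dx": 8.6, "dy": 0.15, "dz": 0.35, "twist": 0}]'

```text
clock: 13.37
position: [0.5395, 0.1872, 0.1289]
tool_rot: [1.472, 1.561, 0.081]
force: [1.4, -0.1, -2.6]
grip_width: 0.0268
```

```bash
python3 go.py .5391 .1880 .095 10; python3 - <<'E'
from h import *
cv2.imwrite('pics/s12.png',imaging.grab_frame('scene')[60:260,300:560,::-1].repeat(3,0).repeat(3,1)[:600])
E
```

```text
t 13.37 dx dy dz cm [ 3.38 -0.06 -0.09] twist 0.005 yang 10.3 tilt -1.0 q [-0.65  0.6   0.3   1.86 -0.26  0.71 -0.03] w 0.0268 F [ 1.4 -0.1 -2.6] dist rows 0.8121534415768473
```

View pics/s12.png

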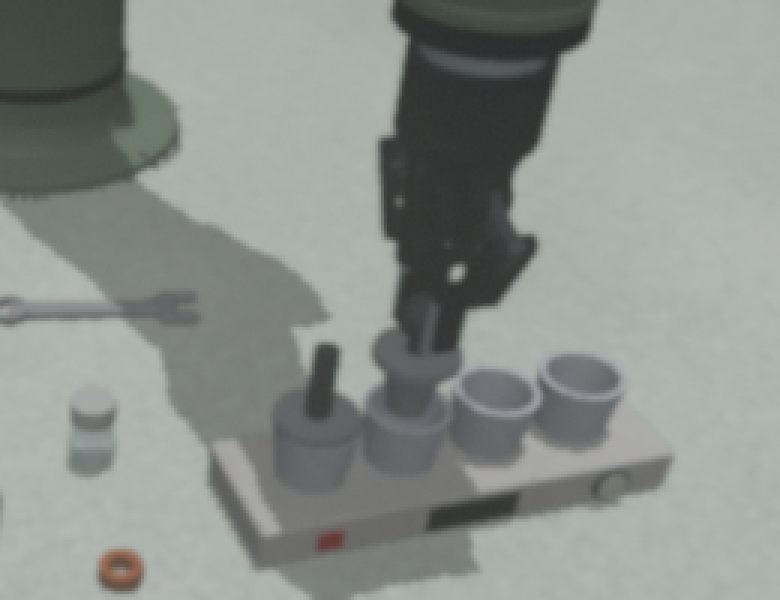

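Cup tip centred in well 2 (zoom 408,400). Lowering to about 1 mm above contact, then on.

Request:
arm_command --commands '[{"dx": 0.5, "dy": -0.05, "dz": -0.1, "twist": 0}, {"dx": 1.0, "dy": -0.05, "dz": -0.1, "twist": 0}, {"dx": 1.5, "dy": -0.05, "dz": -0.1, "twist": 0}, {"dx": 2.0, "dy": -0.05, "dz": -0.1, "twist": 0}, {"dx": 2.5, "dy": -0.05, "dz": -0.1, "twist": 0}, {"dx": 2.9, "dy": -0.05, "dz": -0.1, "twist": 0}, {"dx": 3.2, "dy": -0.05, "dz": -0.1, "twist": 0}, {"dx": 3.4, "dy": -0.05, "dz": -0.1, "twist": 0}, {"dx": 3.4, "dy": -0.05, "dz": -0.1, "twist": 0}, {"dx": 3.4, "dy": -0.05, "dz": -0.1, "twist": 0}]'

```text
clock: 14.25
position: [0.5395, 0.1884, 0.0953]
tool_rot: [1.51, 1.56, 0.118]
force: [0.3, 0.5, -2.4]
grip_width: 0.0271
```

Request:
arm_command --commands '[{"dx": 0.1, "dy": 0, "dz": 0, "twist": 0}, {"dx": 0.15, "dy": 0, "dz": 0, "twist": 0}, {"dx": 0.15, "dy": 0, "dz": 0, "twist": 0}, {"dx": 0.15, "dy": 0, "dz": 0, "twist": 0}]'

```text
clock: 14.58
position: [0.5395, 0.1884, 0.0939]
tool_rot: [1.508, 1.56, 0.117]
force: [1.3, 0.8, -2.7]
grip_width: 0.0268
```

Request:
arm_command --commands '[{"dx": 0.05, "dy": 0, "dz": 0, "twist": 0}, {"dx": 0.1, "dy": 0, "dz": 0, "twist": 0}, {"dx": 0.1, "dy": 0, "dz": 0, "twist": 0}, {"dx": 0.1, "dy": 0, "dz": 0, "twist": 0}]'

```text
clock: 14.92
position: [0.5396, 0.1884, 0.0935]
tool_rot: [1.538, 1.56, 0.147]
force: [-3.7, -0.4, 11.0]
grip_width: 0.027
```

Contact (11 N). Release.

Request:
arm_command --commands '[{"dx": 0, "dy": 0, "dz": 0, "twist": 0}, {"dx": 0, "dy": 0, "dz": 0, "twist": 0}, {"dx": 0, "dy": 0, "dz": 0, "twist": 0}, {"dx": 0, "dy": 0, "dz": 0, "twist": 0}, {"dx": -0.5, "dy": 0, "dz": 0, "twist": 0}, {"dx": -2, "dy": 0, "dz": 0, "twist": 0}, {"dx": -4, "dy": 0, "dz": 0, "twist": 0}, {"dx": -7, "dy": 0, "dz": 0, "twist": 0}, {"dx": -8, "dy": 0, "dz": 0, "twist": 0}]' --grip -0.2

```text
clock: 15.67
position: [0.5399, 0.1884, 0.177]
tool_rot: [1.603, 1.557, 0.211]
force: [-0.1, 1.2, 0.2]
grip_width: 0.0511
```

```bash
python3 go.py .5388 -.2302 .16 -1; python3 - <<'E'
from h import *
cv2.imwrite('pics/s13.png',imaging.grab_frame('scene')[60:260,300:560,::-1].repeat(3,0).repeat(3,1)[:600])
E
```

```text
t 15.67 dx dy dz cm [ 1.58 -7.58 41.17] twist 0.196 yang 10.2 tilt -0.9999 q [-0.68  0.53  0.33  1.83 -0.23  0.81 -0.05] w 0.0511 F [-0.1  1.2  0.2] dist rows 10.046454298240684
```

View pics/s13.png

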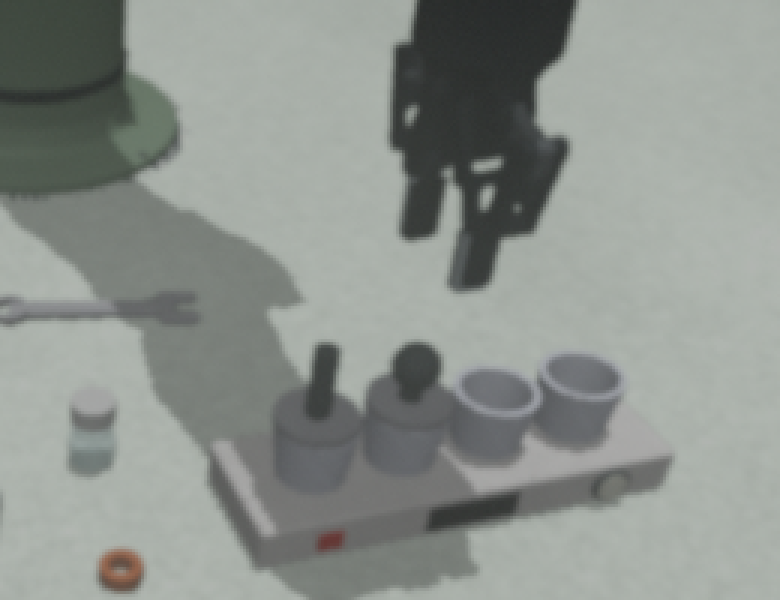

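Ball cup seated flat in well 2 (zoom 405,400). Next the bar.

Request:
arm_command --commands '[{"dx": 0, "dy": -0.5, "dz": 2.5, "twist": 0.01}, {"dx": 0, "dy": -1.1, "dz": 6, "twist": 0.03}, {"dx": 0, "dy": -1.8, "dz": 10, "twist": 0.05}, {"dx": 0.2, "dy": -2.5, "dz": 14, "twist": 0.07}, {"dx": 0.4, "dy": -3.3, "dz": 18, "twist": 0.09}, {"dx": 0.6, "dy": -4, "dz": 22, "twist": 0.11}, {"dx": 0.8, "dy": -4.8, "dz": 26, "twist": 0.13}, {"dx": 1, "dy": -5.5, "dz": 30, "twist": 0.15}, {"dx": 1.2, "dy": -6.2, "dz": 34, "twist": 0.17}, {"dx": 1.4, "dy": -7, "dz": 38, "twist": 0.19}, {"dx": 1.6, "dy": -7.5, "dz": 40.5, "twist": 0.2}, {"dx": 1.6, "dy": -7.6, "dz": 41.2, "twist": 0.2}]'

```text
clock: 16.72
position: [0.5377, -0.2353, 0.1595]
tool_rot: [1.721, 1.556, 0.123]
force: [-0.0, 0.4, -0.2]
grip_width: 0.0514
```

Request:
arm_command --commands '[{"dx": 0, "dy": 0, "dz": 0, "twist": 0}, {"dx": 0, "dy": 0, "dz": 0, "twist": 0}, {"dx": 0, "dy": 0, "dz": 0, "twist": 0}]'

```text
clock: 16.97
position: [0.5379, -0.234, 0.1594]
tool_rot: [1.766, 1.556, 0.17]
force: [1.2, 0.7, -0.3]
grip_width: 0.0511
```

```bash
python3 go.py .5388 -.2302 .074 -1; python3 - <<'E'
from h import *
cv2.imwrite('pics/s14.png',imaging.grab_frame('scene')[80:280,80:340,::-1].repeat(3,0).repeat(3,1)[:600])
E
```

```text
t 16.97 dx dy dz cm [ 8.54 -0.04 -0.36] twist -0.008 yang -1.5 tilt -0.9999 q [ 0.05  0.58  0.37  1.8  -0.3   0.8   0.55] w 0.0511 F [ 1.2  0.7 -0.3] dist rows 2.0500549586061374
```

View pics/s14.png

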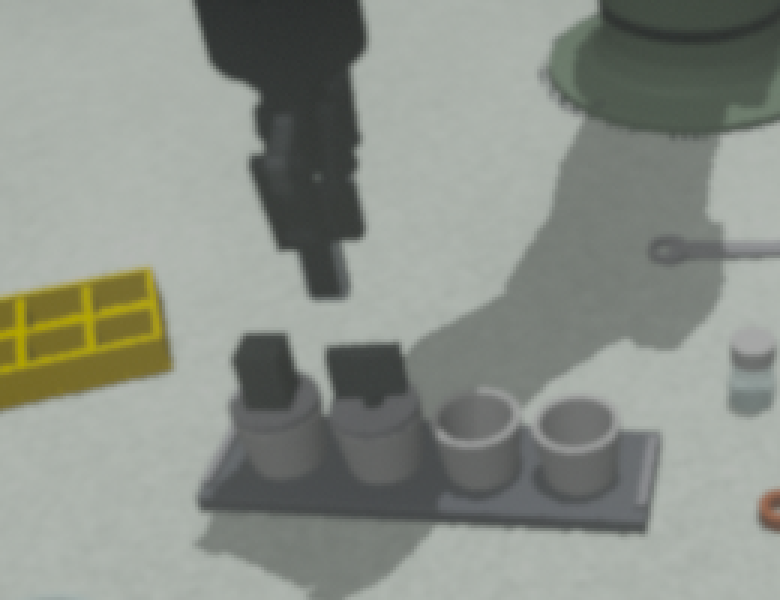

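Request:
arm_command --commands '[{"dx": 2.5, "dy": 0, "dz": -0.2, "twist": 0}, {"dx": 5, "dy": 0, "dz": -0.35, "twist": 0}, {"dx": 7, "dy": 0, "dz": -0.35, "twist": 0}, {"dx": 8, "dy": 0, "dz": -0.35, "twist": 0}, {"dx": 8.5, "dy": 0, "dz": -0.35, "twist": 0}, {"dx": 8.5, "dy": 0, "dz": -0.35, "twist": 0}, {"dx": 8.5, "dy": 0, "dz": -0.35, "twist": 0}]'

```text
clock: 17.6
position: [0.5398, -0.2299, 0.0753]
tool_rot: [1.739, 1.555, 0.143]
force: [0.1, 0.4, 0.6]
grip_width: 0.0514
```

```bash
python3 go.py .5388 -.2302 .074 -1; python3 - <<'E'
from h import *
cv2.imwrite('pics/s15.png',imaging.grab_frame('scene')[80:280,80:340,::-1].repeat(3,0).repeat(3,1)[:600])
E
```

```text
t 17.6 dx dy dz cm [ 0.13 -0.1   0.03] twist -0.007 yang -1.4 tilt -0.9999 q [ 0.09  0.7   0.31  1.85 -0.35  0.63  0.59] w 0.0514 F [0.1 0.4 0.6] dist rows 0.04004908034477334
```

View pics/s15.png

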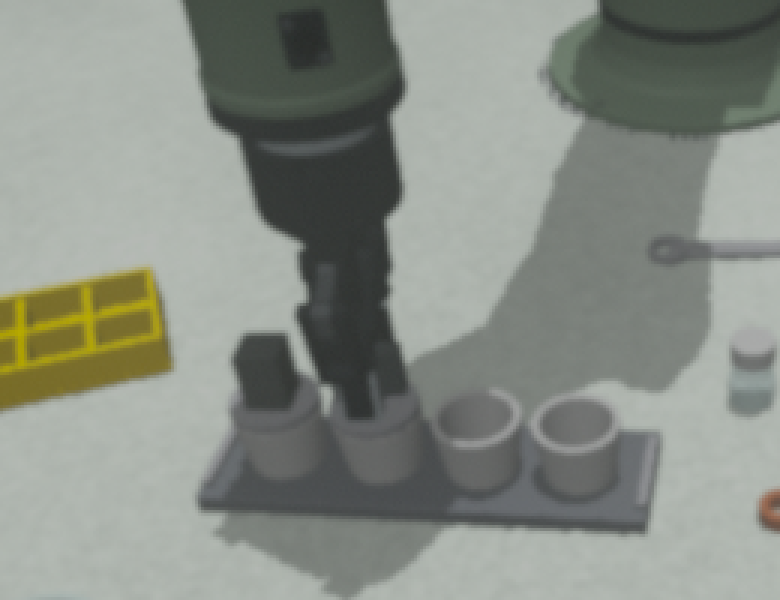

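Fingers on both sides of the bar (front finger at 358,390), square untouched. Close and lift.

Request:
arm_command --commands '[{"dx": 0, "dy": -0.1, "dz": 0, "twist": 0}, {"dx": 0, "dy": -0.1, "dz": 0, "twist": 0}, {"dx": 0, "dy": -0.1, "dz": 0, "twist": 0}, {"dx": 0, "dy": -0.1, "dz": 0, "twist": 0}, {"dx": 0, "dy": -0.1, "dz": 0, "twist": 0}, {"dx": 0, "dy": -0.1, "dz": 0, "twist": 0}, {"dx": 0, "dy": -0.1, "dz": 0, "twist": 0}, {"dx": 0, "dy": -0.1, "dz": 0, "twist": 0}]' --grip 1 --squeeze 50

```text
clock: 18.32
position: [0.5392, -0.2302, 0.0762]
tool_rot: [1.715, 1.554, 0.119]
force: [-0.6, 0.3, 8.4]
grip_width: 0.0112
```

Request:
arm_command --commands '[{"dx": -1, "dy": 0, "dz": 0, "twist": 0}, {"dx": -2, "dy": 0, "dz": 0, "twist": 0}, {"dx": -4, "dy": 0, "dz": 0, "twist": 0}, {"dx": -6, "dy": 0, "dz": 0, "twist": 0}, {"dx": -8, "dy": 0, "dz": 0, "twist": 0}, {"dx": -10.5, "dy": 0, "dz": 0, "twist": 0}, {"dx": -13, "dy": 0, "dz": 0, "twist": 0}, {"dx": -14, "dy": 0, "dz": 0, "twist": 0}, {"dx": -14, "dy": 0, "dz": 0, "twist": 0}]'

```text
clock: 19.07
position: [0.5378, -0.2309, 0.2189]
tool_rot: [1.644, 1.55, 0.048]
force: [-0.2, 0.0, -2.5]
grip_width: 0.0114
```

```bash
python3 go.py .5285 .247 .215 10; python3 - <<'E'
from h import *
cv2.imwrite('pics/s16.png',imaging.grab_frame('scene')[60:260,80:340,::-1].repeat(3,0).repeat(3,1)[:600])
E
```

```text
t 19.07 dx dy dz cm [  0.41  -2.13 -47.75] twist -0.2 yang -1.4 tilt -0.9998 q [ 0.02  0.5   0.41  1.76 -0.26  0.91  0.52] w 0.0114 F [-0.2  0.  -2.5] dist rows 11.462467272247574
```

View pics/s16.png

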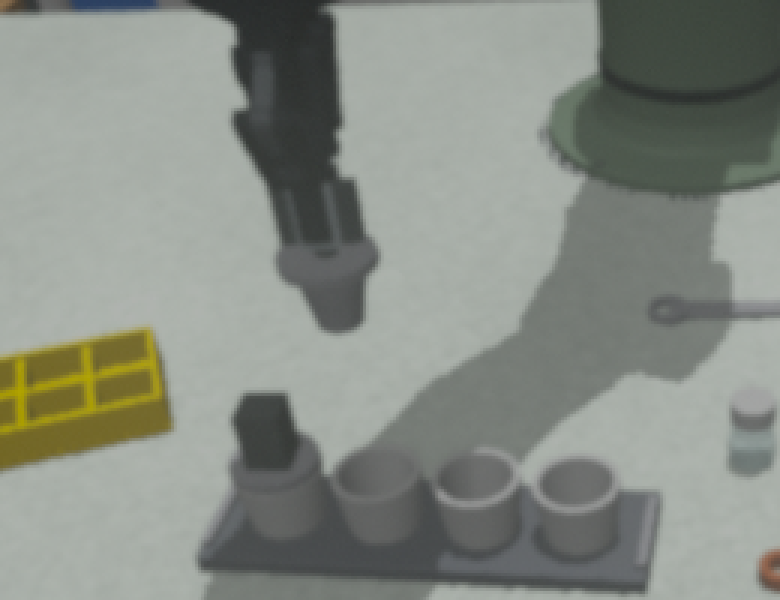

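Bar cup held upright (330,285). Carry to well 3 from the right.

Request:
arm_command --commands '[{"dx": 0, "dy": 0, "dz": -1.5, "twist": -0.01}, {"dx": 0, "dy": -0.2, "dz": -4.5, "twist": -0.02}, {"dx": 0, "dy": -0.4, "dz": -8, "twist": -0.04}, {"dx": 0, "dy": -0.6, "dz": -12, "twist": -0.06}, {"dx": 0, "dy": -0.8, "dz": -16, "twist": -0.08}, {"dx": 0, "dy": -1, "dz": -20, "twist": -0.1}, {"dx": 0, "dy": -1.2, "dz": -24, "twist": -0.12}, {"dx": 0, "dy": -1.4, "dz": -28, "twist": -0.14}, {"dx": 0, "dy": -1.6, "dz": -32, "twist": -0.16}, {"dx": 0, "dy": -1.8, "dz": -36, "twist": -0.18}, {"dx": 0, "dy": -2, "dz": -39, "twist": -0.19}, {"dx": 0, "dy": -2.1, "dz": -41, "twist": -0.2}]'

```text
clock: 20.12
position: [0.5249, 0.1837, 0.2157]
tool_rot: [1.501, 1.555, 0.11]
force: [0.6, -0.5, -2.7]
grip_width: 0.0113
```

```bash
python3 go.py .5285 .247 .215 10
```

```text
t 20.12 dx dy dz cm [ 0.09  1.48 -6.16] twist 0.005 yang 10.3 tilt -0.9999 q [-0.68  0.45  0.32  1.83 -0.17  0.87 -0.1 ] w 0.0113 F [ 0.6 -0.5 -2.7] dist rows 1.5205224452716568
```

Request:
arm_command --commands '[{"dx": 0, "dy": 0.5, "dz": -2, "twist": 0}, {"dx": 0, "dy": 1, "dz": -4.2, "twist": 0}, {"dx": 0, "dy": 1.3, "dz": -5.5, "twist": 0}, {"dx": 0, "dy": 1.5, "dz": -6.2, "twist": 0}, {"dx": 1.5, "dy": 1.5, "dz": -6.2, "twist": 0}, {"dx": 3, "dy": 1.5, "dz": -6.2, "twist": 0}, {"dx": 4, "dy": 1.5, "dz": -6.2, "twist": 0}, {"dx": 4, "dy": 1.5, "dz": -6.2, "twist": 0}, {"dx": 4, "dy": 1.5, "dz": -6.2, "twist": 0}]'

```text
clock: 20.87
position: [0.5292, 0.2466, 0.1756]
tool_rot: [1.447, 1.556, 0.055]
force: [0.0, 0.1, -2.3]
grip_width: 0.0111
```

```bash
python3 go.py .5285 .247 .130 10; python3 - <<'E'
from h import *
cv2.imwrite('pics/s17.png',imaging.grab_frame('scene')[60:260,300:560,::-1].repeat(3,0).repeat(3,1)[:600])
E
```

```text
t 20.87 dx dy dz cm [ 4.56 -0.13 -0.06] twist 0.004 yang 10.2 tilt -0.9999 q [-0.75  0.54  0.29  1.8  -0.2   0.82 -0.18] w 0.0111 F [ 0.   0.1 -2.3] dist rows 1.0929427222183734
```

View pics/s17.png

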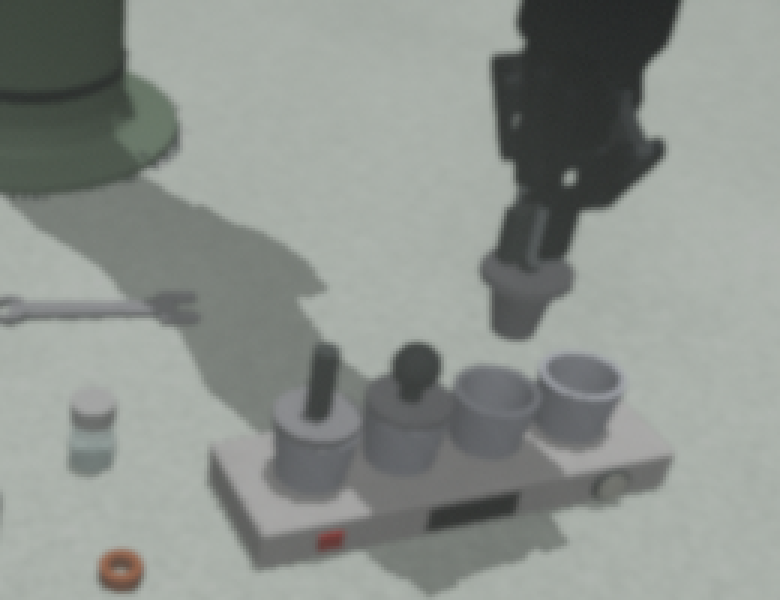

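Bar cup upright above well 3 (515,300 over 495,390). Lower.

Request:
arm_command --commands '[{"dx": 1.2, "dy": -0.1, "dz": 0, "twist": 0}, {"dx": 2.5, "dy": -0.1, "dz": -0.05, "twist": 0}, {"dx": 3.7, "dy": -0.1, "dz": -0.05, "twist": 0}, {"dx": 4.5, "dy": -0.1, "dz": -0.05, "twist": 0}, {"dx": 4.5, "dy": -0.1, "dz": -0.05, "twist": 0}, {"dx": 4.5, "dy": -0.1, "dz": -0.05, "twist": 0}]'

```text
clock: 21.42
position: [0.5293, 0.2472, 0.1313]
tool_rot: [1.474, 1.555, 0.081]
force: [-0.2, -0.5, -2.2]
grip_width: 0.0106
```

```bash
python3 go.py .5285 .247 .0965 10; python3 - <<'E'
from h import *
cv2.imwrite('pics/s18.png',imaging.grab_frame('scene')[60:260,300:560,::-1].repeat(3,0).repeat(3,1)[:600])
E
```

```text
t 21.42 dx dy dz cm [ 3.47 -0.13 -0.  ] twist 0.004 yang 10.2 tilt -0.9999 q [-0.73  0.6   0.27  1.83 -0.22  0.72 -0.16] w 0.0106 F [-0.2 -0.5 -2.2] dist rows 0.8338917391762292
```

View pics/s18.png

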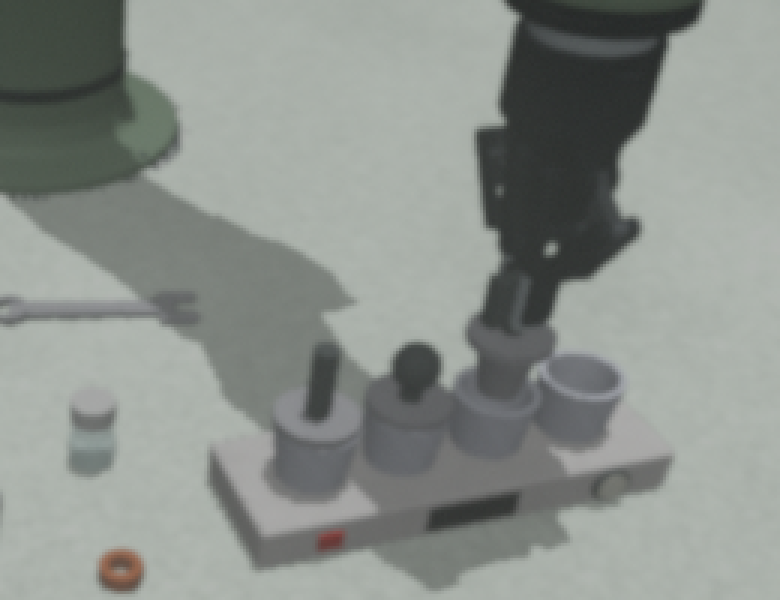

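Centred in well 3.

Request:
arm_command --commands '[{"dx": 0.5, "dy": -0.1, "dz": 0, "twist": 0}, {"dx": 1.0, "dy": -0.1, "dz": 0, "twist": 0}, {"dx": 1.5, "dy": -0.1, "dz": 0, "twist": 0}, {"dx": 2.0, "dy": -0.1, "dz": 0, "twist": 0}, {"dx": 2.5, "dy": -0.1, "dz": 0, "twist": 0}, {"dx": 2.9, "dy": -0.1, "dz": 0, "twist": 0}, {"dx": 3.2, "dy": -0.1, "dz": 0, "twist": 0}, {"dx": 3.5, "dy": -0.1, "dz": 0, "twist": 0}, {"dx": 3.6, "dy": -0.1, "dz": 0, "twist": 0}, {"dx": 3.6, "dy": -0.1, "dz": 0, "twist": 0}, {"dx": 3.6, "dy": -0.1, "dz": 0, "twist": 0}]'

```text
clock: 22.38
position: [0.5292, 0.2471, 0.0958]
tool_rot: [1.497, 1.554, 0.105]
force: [-0.5, -0.1, -2.3]
grip_width: 0.011
```

Request:
arm_command --commands '[{"dx": 0.05, "dy": 0, "dz": 0, "twist": 0}, {"dx": 0.1, "dy": 0, "dz": 0, "twist": 0}, {"dx": 0.1, "dy": 0, "dz": 0, "twist": 0}, {"dx": 0.1, "dy": 0, "dz": 0, "twist": 0}]'

```text
clock: 22.72
position: [0.5292, 0.2472, 0.0948]
tool_rot: [1.497, 1.554, 0.104]
force: [-0.3, 0.8, -2.5]
grip_width: 0.0115
```

Request:
arm_command --commands '[{"dx": 0.05, "dy": 0, "dz": 0, "twist": 0}, {"dx": 0.1, "dy": 0, "dz": 0, "twist": 0}, {"dx": 0.1, "dy": 0, "dz": 0, "twist": 0}, {"dx": 0.1, "dy": 0, "dz": 0, "twist": 0}]'

```text
clock: 23.05
position: [0.5294, 0.2473, 0.0942]
tool_rot: [1.517, 1.554, 0.125]
force: [-1.1, -0.5, 5.5]
grip_width: 0.0112
```

Contact. Release.

Request:
arm_command --commands '[{"dx": 0, "dy": 0, "dz": 0, "twist": 0}, {"dx": 0, "dy": 0, "dz": 0, "twist": 0}, {"dx": 0, "dy": 0, "dz": 0, "twist": 0}, {"dx": 0, "dy": 0, "dz": 0, "twist": 0}, {"dx": -0.5, "dy": 0, "dz": 0, "twist": 0}, {"dx": -2, "dy": 0, "dz": 0, "twist": 0}, {"dx": -4, "dy": 0, "dz": 0, "twist": 0}, {"dx": -7, "dy": 0, "dz": 0, "twist": 0}, {"dx": -8, "dy": 0, "dz": 0, "twist": 0}, {"dx": -8, "dy": 0, "dz": 0, "twist": 0}]' --grip -0.2

```text
clock: 23.88
position: [0.5291, 0.2476, 0.1771]
tool_rot: [1.603, 1.55, 0.21]
force: [0.2, 0.6, 0.3]
grip_width: 0.0508
```

```bash
python3 go.py .5285 -.2896 .16 -4.5; python3 - <<'E'
from h import *
cv2.imwrite('pics/s19.png',imaging.grab_frame('scene')[60:260,300:560,::-1].repeat(3,0).repeat(3,1)[:600])
E
```

```text
t 23.88 dx dy dz cm [ 1.47 -9.61 52.86] twist 0.257 yang 10.2 tilt -0.9998 q [-0.75  0.54  0.3   1.8  -0.2   0.81 -0.18] w 0.0508 F [0.2 0.6 0.3] dist rows 12.88863740475783
```

View pics/s19.png

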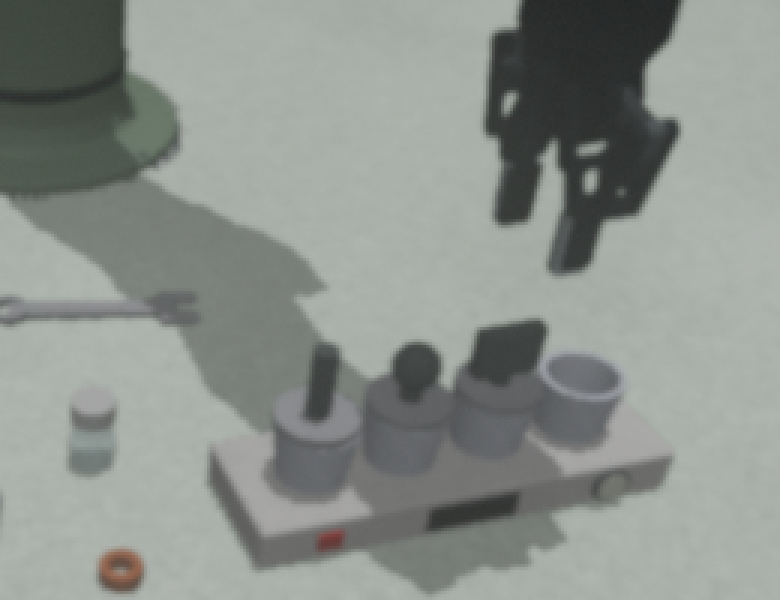

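Bar cup seated in well 3 (495,400). Last, the square.

Request:
arm_command --commands '[{"dx": 0, "dy": -0.5, "dz": 2.5, "twist": 0.01}, {"dx": 0, "dy": -1.1, "dz": 6, "twist": 0.03}, {"dx": 0, "dy": -1.8, "dz": 10, "twist": 0.05}, {"dx": 0, "dy": -2.5, "dz": 14, "twist": 0.07}, {"dx": 0, "dy": -3.3, "dz": 18, "twist": 0.09}, {"dx": 0, "dy": -4, "dz": 22, "twist": 0.11}, {"dx": 0.3, "dy": -4.8, "dz": 26, "twist": 0.13}, {"dx": 0.5, "dy": -5.5, "dz": 30, "twist": 0.15}, {"dx": 0.7, "dy": -6.2, "dz": 34, "twist": 0.17}, {"dx": 0.9, "dy": -7, "dz": 38, "twist": 0.19}, {"dx": 1, "dy": -7.7, "dz": 42, "twist": 0.21}, {"dx": 1, "dy": -8.3, "dz": 45, "twist": 0.22}]'

```text
clock: 24.93
position: [0.5256, -0.2135, 0.1627]
tool_rot: [1.779, 1.553, 0.164]
force: [-0.4, -0.4, 0.3]
grip_width: 0.0511
```

```bash
python3 go.py .5285 -.2896 .16 -4.5
```

```text
t 24.93 dx dy dz cm [0.25 0.62 7.59] twist 0.034 yang -2.6 tilt -0.9998 q [ 0.04  0.55  0.35  1.85 -0.27  0.77  0.49] w 0.0511 F [-0.4 -0.4  0.3] dist rows 1.8269756290778334
```

Request:
arm_command --commands '[{"dx": 0, "dy": 0.2, "dz": 2.5, "twist": 0.01}, {"dx": 0, "dy": 0.4, "dz": 5, "twist": 0.02}, {"dx": 0, "dy": 0.6, "dz": 7, "twist": 0.03}, {"dx": 0, "dy": 0.6, "dz": 7.6, "twist": 0.035}, {"dx": 0, "dy": 0.6, "dz": 7.6, "twist": 0.035}, {"dx": 0, "dy": 0.6, "dz": 7.6, "twist": 0.035}]'

```text
clock: 25.43
position: [0.5279, -0.2889, 0.1617]
tool_rot: [1.88, 1.554, 0.229]
force: [1.1, 0.6, 0.1]
grip_width: 0.0512
```

```bash
python3 go.py .5285 -.2896 .075 -4.5; python3 - <<'E'
from h import *
cv2.imwrite('pics/s20.png',imaging.grab_frame('scene')[80:280,80:340,::-1].repeat(3,0).repeat(3,1)[:600])
E
```

```text
t 25.43 dx dy dz cm [ 8.67 -0.07  0.11] twist -0.001 yang -4.6 tilt -0.9999 q [ 0.17  0.6   0.35  1.76 -0.28  0.82  0.58] w 0.0512 F [1.1 0.6 0.1] dist rows 2.078235165016042
```

View pics/s20.png

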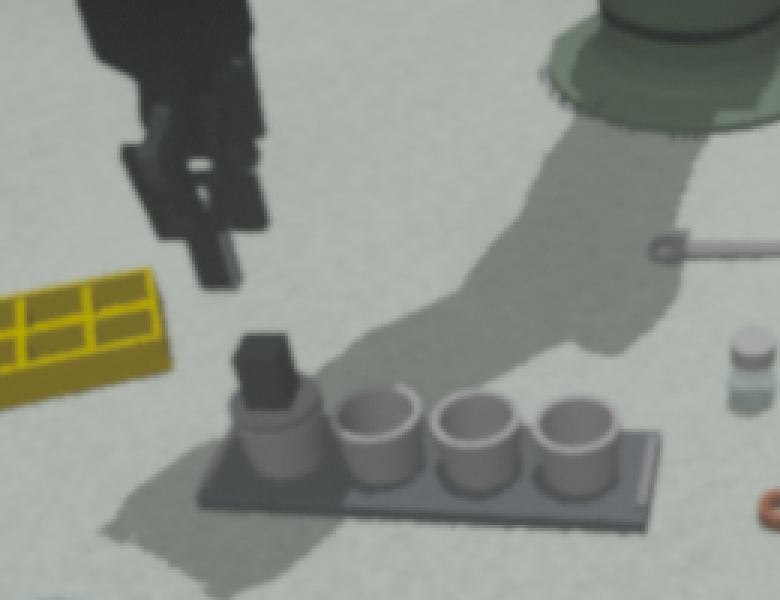

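Aligned above the square block (265,370). Descend.

Request:
arm_command --commands '[{"dx": 2.5, "dy": -0.05, "dz": 0.1, "twist": 0}, {"dx": 5, "dy": -0.05, "dz": 0.1, "twist": 0}, {"dx": 7, "dy": -0.05, "dz": 0.1, "twist": 0}, {"dx": 8, "dy": -0.05, "dz": 0.1, "twist": 0}, {"dx": 8.7, "dy": -0.05, "dz": 0.1, "twist": 0}, {"dx": 8.7, "dy": -0.05, "dz": 0.1, "twist": 0}, {"dx": 8.7, "dy": -0.05, "dz": 0.1, "twist": 0}]'

```text
clock: 26.07
position: [0.5294, -0.2888, 0.0755]
tool_rot: [1.868, 1.553, 0.219]
force: [-0.4, 0.8, -0.4]
grip_width: 0.0511
```

```bash
python3 go.py .5285 -.2896 .075 -4.5; python3 - <<'E'
from h import *
cv2.imwrite('pics/s21.png',imaging.grab_frame('scene')[80:280,80:340,::-1].repeat(3,0).repeat(3,1)[:600])
E
```

```text
t 26.07 dx dy dz cm [ 0.05 -0.08  0.09] twist 0.0 yang -4.5 tilt -0.9998 q [ 0.21  0.72  0.3   1.8  -0.34  0.66  0.62] w 0.0511 F [-0.4  0.8 -0.4] dist rows 0.030969917181183058
```

View pics/s21.png

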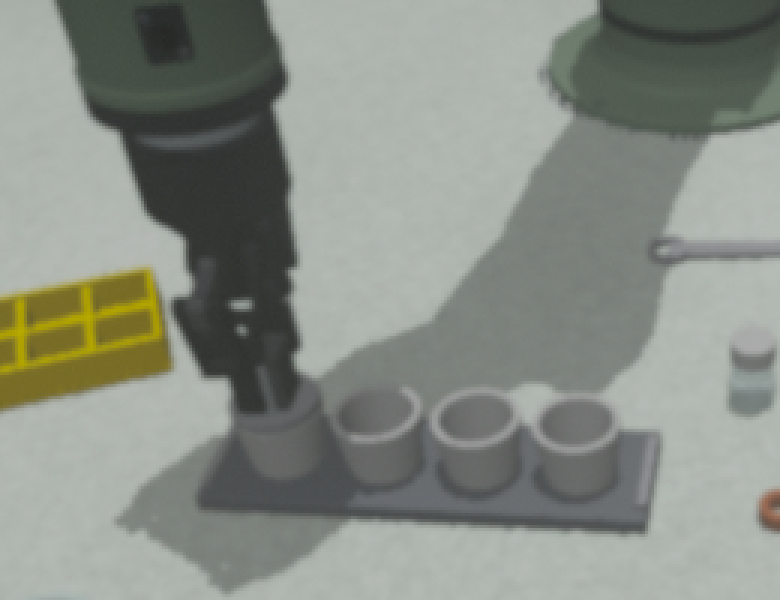

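Fingers around the square block (front finger 250,390). Close and lift.

Request:
arm_command --commands '[{"dx": 0, "dy": -0.05, "dz": 0.05, "twist": 0}, {"dx": 0, "dy": -0.05, "dz": 0.05, "twist": 0}, {"dx": 0, "dy": -0.05, "dz": 0.05, "twist": 0}, {"dx": 0, "dy": -0.05, "dz": 0.05, "twist": 0}, {"dx": 0, "dy": -0.05, "dz": 0.05, "twist": 0}, {"dx": 0, "dy": -0.05, "dz": 0.05, "twist": 0}, {"dx": 0, "dy": -0.05, "dz": 0.05, "twist": 0}]' --grip 1 --squeeze 50

```text
clock: 26.7
position: [0.5294, -0.2897, 0.077]
tool_rot: [1.813, 1.551, 0.164]
force: [-1.1, 2.1, 11.4]
grip_width: 0.0253
```

Request:
arm_command --commands '[{"dx": -1, "dy": 0, "dz": 0, "twist": 0}, {"dx": -2, "dy": 0, "dz": 0, "twist": 0}, {"dx": -4, "dy": 0, "dz": 0, "twist": 0}, {"dx": -6, "dy": 0, "dz": 0, "twist": 0}, {"dx": -8, "dy": 0, "dz": 0, "twist": 0}, {"dx": -10.5, "dy": 0, "dz": 0, "twist": 0}, {"dx": -13, "dy": 0, "dz": 0, "twist": 0}, {"dx": -14.5, "dy": 0, "dz": 0, "twist": 0}, {"dx": -14.5, "dy": 0, "dz": 0, "twist": 0}]'

```text
clock: 27.45
position: [0.5277, -0.291, 0.2264]
tool_rot: [1.693, 1.547, 0.044]
force: [-0.3, 0.1, -0.5]
grip_width: 0.0255
```

```bash
python3 go.py .518 .306 .22 10; python3 - <<'E'
from h import *
cv2.imwrite('pics/s22.png',imaging.grab_frame('scene')[60:260,80:340,::-1].repeat(3,0).repeat(3,1)[:600])
E
```

```text
t 27.45 dx dy dz cm [  0.68  -5.68 -59.44] twist -0.253 yang -4.5 tilt -0.9997 q [ 0.14  0.52  0.39  1.71 -0.25  0.94  0.55] w 0.0255 F [-0.3  0.1 -0.5] dist rows 14.319619769856573
```

View pics/s22.png

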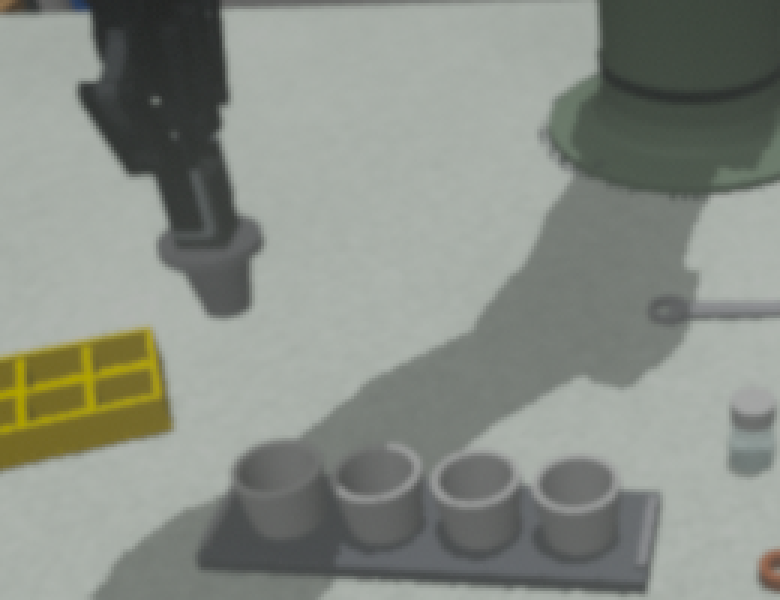

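Square cup held upright (212,265). Carry in two legs.

Request:
arm_command --commands '[{"dx": 0, "dy": -0.1, "dz": -1.5, "twist": -0.01}, {"dx": 0, "dy": -0.4, "dz": -4.5, "twist": -0.02}, {"dx": 0, "dy": -0.8, "dz": -8, "twist": -0.04}, {"dx": 0, "dy": -1.2, "dz": -12, "twist": -0.06}, {"dx": 0, "dy": -1.6, "dz": -16, "twist": -0.08}, {"dx": 0, "dy": -2, "dz": -20, "twist": -0.1}, {"dx": 0, "dy": -2.4, "dz": -24, "twist": -0.12}, {"dx": 0, "dy": -2.8, "dz": -28, "twist": -0.14}, {"dx": 0, "dy": -3.2, "dz": -32, "twist": -0.16}, {"dx": 0, "dy": -3.6, "dz": -36, "twist": -0.18}, {"dx": 0, "dy": -3.9, "dz": -39, "twist": -0.19}, {"dx": 0, "dy": -4.1, "dz": -41, "twist": -0.2}]'

```text
clock: 28.5
position: [0.5175, 0.1251, 0.2243]
tool_rot: [1.566, 1.549, 0.121]
force: [-0.2, 0.2, -1.6]
grip_width: 0.0256
```

```bash
python3 go.py .518 .306 .22 10
```

```text
t 28.5 dx dy dz cm [  0.48   2.3  -17.94] twist -0.049 yang 7.2 tilt -0.9998 q [-0.57  0.4   0.29  1.89 -0.14  0.86 -0.09] w 0.0256 F [-0.2  0.2 -1.6] dist rows 4.339263698719443
```

Request:
arm_command --commands '[{"dx": 0, "dy": 0.4, "dz": -3, "twist": -0.01}, {"dx": 0, "dy": 0.9, "dz": -6.5, "twist": -0.02}, {"dx": 0, "dy": 1.3, "dz": -10, "twist": -0.03}, {"dx": 0, "dy": 1.8, "dz": -13.5, "twist": -0.04}, {"dx": 0, "dy": 2.1, "dz": -16.2, "twist": -0.05}, {"dx": 0, "dy": 2.3, "dz": -17.5, "twist": -0.05}, {"dx": 0, "dy": 2.3, "dz": -17.9, "twist": -0.05}, {"dx": 1.5, "dy": 2.3, "dz": -17.9, "twist": -0.05}, {"dx": 3, "dy": 2.3, "dz": -17.9, "twist": -0.05}, {"dx": 4, "dy": 2.3, "dz": -17.9, "twist": -0.05}, {"dx": 4, "dy": 2.3, "dz": -17.9, "twist": -0.05}, {"dx": 4, "dy": 2.3, "dz": -17.9, "twist": -0.05}]'

```text
clock: 29.5
position: [0.5188, 0.3047, 0.1846]
tool_rot: [1.475, 1.55, 0.079]
force: [-0.4, -0.3, -0.4]
grip_width: 0.0252
```

```bash
python3 go.py .518 .306 .132 10; python3 - <<'E'
from h import *
cv2.imwrite('pics/s23.png',imaging.grab_frame('scene')[60:260,300:560,::-1].repeat(3,0).repeat(3,1)[:600])
E
```

```text
t 29.5 dx dy dz cm [ 5.26 -0.17 -0.15] twist -0.0 yang 10.0 tilt -0.9998 q [-0.8   0.55  0.24  1.74 -0.15  0.85 -0.32] w 0.0252 F [-0.4 -0.3 -0.4] dist rows 1.2625882852623285
```

View pics/s23.png

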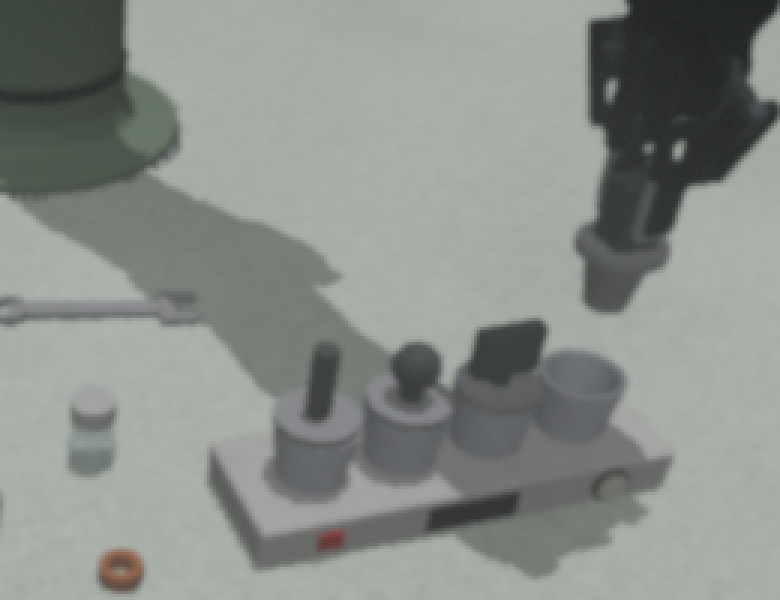

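Square cup upright above the leftmost well (610,280 over 582,380).

Request:
arm_command --commands '[{"dx": 1.2, "dy": -0.1, "dz": -0.1, "twist": 0}, {"dx": 2.5, "dy": -0.15, "dz": -0.15, "twist": 0}, {"dx": 3.7, "dy": -0.15, "dz": -0.15, "twist": 0}, {"dx": 4.8, "dy": -0.15, "dz": -0.15, "twist": 0}, {"dx": 5.2, "dy": -0.15, "dz": -0.15, "twist": 0}, {"dx": 5.2, "dy": -0.15, "dz": -0.15, "twist": 0}, {"dx": 5.2, "dy": -0.15, "dz": -0.15, "twist": 0}]'

```text
clock: 30.13
position: [0.5186, 0.3064, 0.1332]
tool_rot: [1.502, 1.549, 0.105]
force: [-0.5, -0.6, -0.4]
grip_width: 0.0255
```

```bash
python3 go.py .518 .306 .0965 10; python3 - <<'E'
from h import *
cv2.imwrite('pics/s24.png',imaging.grab_frame('scene')[60:260,300:560,::-1].repeat(3,0).repeat(3,1)[:600])
E
```

```text
t 30.13 dx dy dz cm [ 3.67 -0.15  0.02] twist -0.0 yang 10.0 tilt -0.9998 q [-0.79  0.62  0.22  1.78 -0.17  0.74 -0.31] w 0.0255 F [-0.5 -0.6 -0.4] dist rows 0.881418145961739
```

View pics/s24.png

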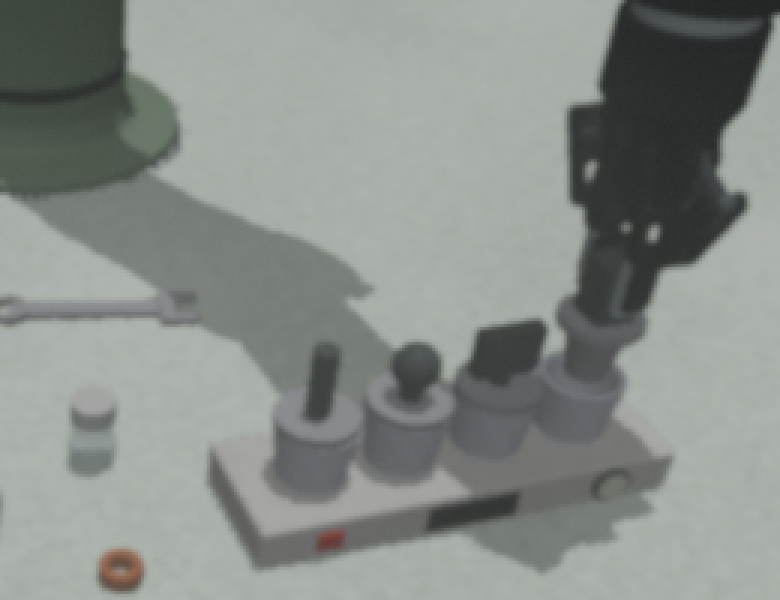

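Tip centred in the leftmost well (588,368). Lower.

Request:
arm_command --commands '[{"dx": 0.5, "dy": -0.1, "dz": 0, "twist": 0}, {"dx": 1.0, "dy": -0.1, "dz": 0, "twist": 0}, {"dx": 1.5, "dy": -0.1, "dz": 0, "twist": 0}, {"dx": 2.0, "dy": -0.1, "dz": 0, "twist": 0}, {"dx": 2.5, "dy": -0.1, "dz": 0, "twist": 0}, {"dx": 3.0, "dy": -0.1, "dz": 0, "twist": 0}, {"dx": 3.4, "dy": -0.1, "dz": 0, "twist": 0}, {"dx": 3.6, "dy": -0.1, "dz": 0, "twist": 0}, {"dx": 3.7, "dy": -0.1, "dz": 0, "twist": 0}, {"dx": 3.7, "dy": -0.1, "dz": 0, "twist": 0}, {"dx": 3.7, "dy": -0.1, "dz": 0, "twist": 0}]'

```text
clock: 31.1
position: [0.5187, 0.3065, 0.0967]
tool_rot: [1.521, 1.549, 0.125]
force: [0.6, -0.1, -1.0]
grip_width: 0.0257
```

Request:
arm_command --commands '[{"dx": 0.05, "dy": 0, "dz": 0, "twist": 0}, {"dx": 0.1, "dy": 0, "dz": 0, "twist": 0}, {"dx": 0.1, "dy": 0, "dz": 0, "twist": 0}, {"dx": 0.1, "dy": 0, "dz": 0, "twist": 0}]'

```text
clock: 31.43
position: [0.5187, 0.3065, 0.0958]
tool_rot: [1.524, 1.549, 0.128]
force: [-0.4, 0.1, -0.3]
grip_width: 0.0248
```

Request:
arm_command --commands '[{"dx": 0.05, "dy": 0, "dz": 0, "twist": 0}, {"dx": 0.1, "dy": 0, "dz": 0, "twist": 0}, {"dx": 0.1, "dy": 0, "dz": 0, "twist": 0}, {"dx": 0.1, "dy": 0, "dz": 0, "twist": 0}]'

```text
clock: 31.77
position: [0.5189, 0.3065, 0.0952]
tool_rot: [1.533, 1.548, 0.136]
force: [-1.5, -1.1, 6.2]
grip_width: 0.0253
```

Contact. Release and rise clear.

Request:
arm_command --commands '[{"dx": 0, "dy": 0, "dz": 0, "twist": 0}, {"dx": 0, "dy": 0, "dz": 0, "twist": 0}, {"dx": 0, "dy": 0, "dz": 0, "twist": 0}, {"dx": 0, "dy": 0, "dz": 0, "twist": 0}, {"dx": -0.5, "dy": 0, "dz": 0, "twist": 0}, {"dx": -2, "dy": 0, "dz": 0, "twist": 0}, {"dx": -4, "dy": 0, "dz": 0, "twist": 0}, {"dx": -7, "dy": 0, "dz": 0, "twist": 0}, {"dx": -10, "dy": 0, "dz": 0, "twist": 0}, {"dx": -10, "dy": 0, "dz": 0, "twist": 0}]' --grip -0.2

```text
clock: 32.6
position: [0.5186, 0.3071, 0.2007]
tool_rot: [1.651, 1.542, 0.254]
force: [1.3, 0.7, 0.3]
grip_width: 0.0513
```

Request:
arm_command --commands '[{"dx": 0, "dy": 0, "dz": -4, "twist": 0}, {"dx": 0, "dy": 0, "dz": -8, "twist": 0}, {"dx": 0, "dy": -4, "dz": -12, "twist": 0}, {"dx": 0, "dy": -8, "dz": -16, "twist": 0}, {"dx": 0, "dy": -12, "dz": -20, "twist": 0}, {"dx": 0, "dy": -15, "dz": -24, "twist": 0}, {"dx": 0, "dy": -18, "dz": -28, "twist": 0}, {"dx": 0, "dy": -18, "dz": -30, "twist": 0}, {"dx": 0, "dy": -18, "dz": -30, "twist": 0}]'

```text
clock: 33.35
position: [0.2868, 0.5734, 0.1966]
tool_rot: [1.68, 1.542, 0.284]
force: [1.6, 0.0, 0.4]
grip_width: 0.0512
```

```bash
python3 - <<'E'
from h import *
def z(im,x0,y0,w,h,k): return cv2.resize(im[y0:y0+h,x0:x0+w,::-1],None,fx=k,fy=k,interpolation=cv2.INTER_CUBIC)
s=imaging.grab_frame('scene');t=imaging.grab_frame('top')
cv2.imwrite('pics/sf_full.png',s[:,:,::-1]);cv2.imwrite('pics/tf_full.png',t[:,:,::-1])
cv2.imwrite('pics/sf.png',z(s,360,140,170,110,4.5));cv2.imwrite('pics/tf.png',z(t,145,145,155,85,5))
print(sensors.observe()['force'])
E
```

```text
[ 0.450802    0.69957615 -0.52216152]
```

View pics/sf.png

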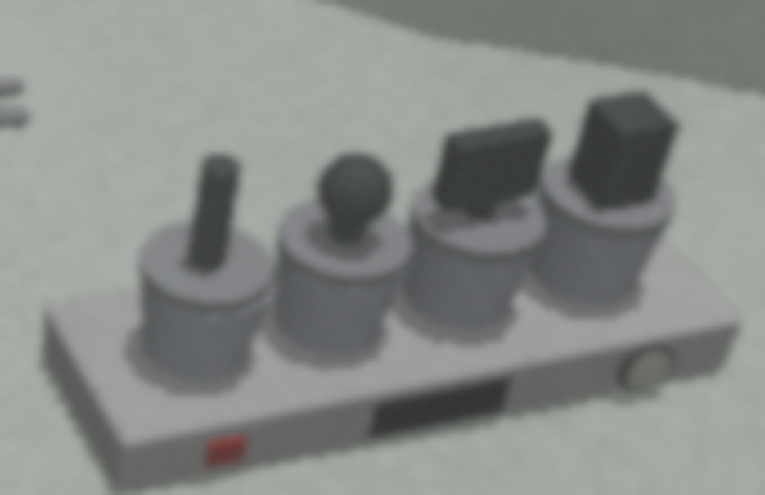

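View pics/tf.png

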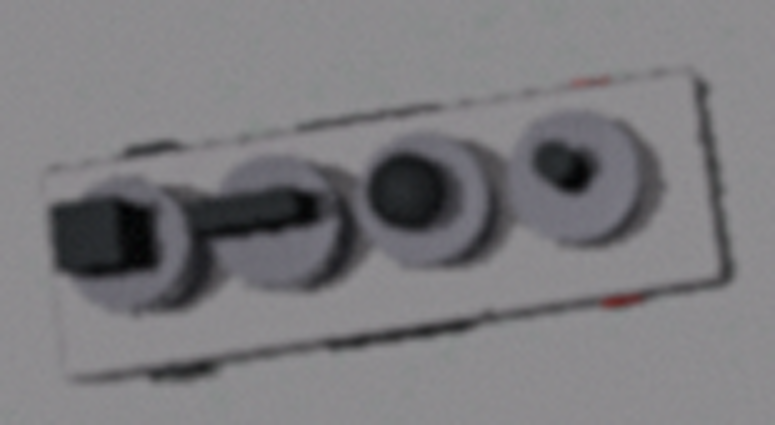

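Both views show all four collars flat on their rims; robot clear. A quick numeric check before handing in.

```bash
python3 - <<'E'
from h import *
T=Cam('top');S=Cam('scene')
W=np.array([[.5493,.1288],[.5389,.188],[.5284,.2468],[.5176,.3058]])
for n,a,b,w in zip(['post','ball','bar','square'],[(580,177),(429,199),(281,222),(130,244)],[(205,262),(344,238),(479,214),(607,190)],W):
    p=(np.array(a)+.5)/5-.5+[145,145];q=(np.array(b)+.5)/4.5-.5+[360,140]
    X,e=tri(T,p,S,q); print(n,'collar top',X.round(4),'gap',round(e,4),'off mm',((X[:2]-w)*1000).round(1))
E
python3 -c "
from workcell import order
print(order.job_done())"
```

```text
post collar top [0.5495 0.1267 0.0776] gap 0.0036 off mm [ 0.2 -2.1]
ball collar top [0.5396 0.1861 0.0774] gap 0.0041 off mm [ 0.7 -1.9]
bar collar top [0.5294 0.2451 0.0773] gap 0.0053 off mm [ 1.  -1.7]
square collar top [0.5191 0.3043 0.0777] gap 0.0034 off mm [ 1.5 -1.5]
the job is handed in; nothing more can be done
None
```

I moved all four cups into the block in reverse order and handed the job in at about 33.5 s. From the block's right, the wells now hold post, ball, bar and square, matching post, ball, bar and square from the carrier's left.

**Placing:** I lowered each cup until the wrist force showed contact, then opened the fingers and rose clear. That force read 25, 11, 5.5 and 6 N, in the order placed. No cup tipped or dropped.

**Final check, from the two camera views:**
- **Height:** the collar tops measured 77.3 to 77.7 mm, against 77 mm expected.
- **Position:** the collar centres were within about 2 mm of the well axes.
- **Looks:** both pictures show the collars flat and the cups upright.
- **State:** the arm was well clear, with no force beyond noise.

**Checks that disagreed:**
- The two cameras differ by 3 to 5 mm on the collar centres and by about 4 degrees on the bar and square headings. I used averages.
- One collar fit, the post's, was bad in the first picture. I used the plate-derived position instead.
- The tool built up about 0.02 to 0.03 rad of tilt by the last cup. It stayed below the lean limit.

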